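Restack the stoneware jar tower for a customer

TASK

Build the customer's stoneware tower in the middle of the round cork pad: the square jar at the bottom, then the round jar, then the hexagonal jar, and the knobbed lid on top, each upright with its foot fully seated in the mouth below. Set the square jar down first; then lift the round jar straight off the hexagonal one, leaving that standing where it is until its own turn. Leave the bar-handled lid and the stamp where they are and tip nothing over.

Things in the scene. Friction and masses are not known exactly. Their poses are not given: they have to be found in the camera images.
- square_jar: Thick-walled off-white stoneware jar with a square body 60 x 60 mm and 50 mm high, rim 56 mm above the origin; square mouth 42 mm wide, 38 mm deep. Under the body a round bevelled foot 36 mm across, 6 mm high; origin: centre of the foot's underside, z up. x and y are normal to its flat sides. 0.26 kg.
- round_jar: Off-white stoneware jar with a round body 50 mm across and 40 mm high, rim 46 mm above the origin; round mouth 42 mm across, 28 mm deep. Under the body a round bevelled foot 36 mm across, 6 mm high; origin: centre of the foot's underside, z up. At the start it sits with its foot in the mouth of the hexagonal jar, its origin 40 mm above that jar's origin. 0.14 kg.
- hex_jar: Thick-walled off-white stoneware jar with a hexagonal body 62 mm across flats (72 mm across corners) and 40 mm high, rim 46 mm above the origin; hexagonal mouth 42 mm across flats, 28 mm deep. Under the body a round bevelled foot 36 mm across, 6 mm high; origin: centre of the foot's underside, z up. x is normal to one pair of flats. At the start it carries the round jar. 0.22 kg.
- knob_lid: Off-white stoneware lid: disc 52 mm across and 7 mm thick (6 to 13 mm above the origin) with an upright round knob, 20 mm across, from the disc up to 43 mm above the origin. Under the disc a round foot like the jars', 36 mm across and 6 mm high, that drops into a jar's mouth; origin: centre of the foot's underside, z up. 0.08 kg.
- bar_lid: The other lid, not wanted: the same disc and foot, but with a bar handle 42 mm long (along its x), 12 mm wide, up to 36 mm above the origin (centre of the foot's underside). Stays where it is.
- round_pad: Round cork pad 110 mm across and 8 mm thick, fixed on the counter: the tower's place. Origin: centre of its underside, so its top is 8 mm above the origin.
- square_pad: Square cork pad 100 x 100 mm, 8 mm thick, fixed on the counter; not wanted. Origin: centre of its underside.
- stamp: Black ink-pad box 75 mm (its x) x 45 mm with a wooden block on its lid, 37 mm high in all. Origin: centre of its underside. Stays where it is.
Mind the look-alikes: they are no part of the job. What is shaped like the hex_jar but purple is not meant.

How it is judged:
On the way, in this order (a step that is already met when the one before it is completed fails the run):
1. the square jar stands upright in the middle of the round pad, released, the hexagonal jar still where it was (horizontal distance between square_jar and round_pad below 0.015 m and z of square_jar in the frame of round_pad between 0.005 and 0.011 m and angle between square_jar's own z axis and vertical below 0.07 rad and contact force between the fingers and square_jar below 0.3 N and distance of hex_jar from where it was at the start of the episode below 0.03 m), for 0.2 s.
2. the round jar has been lifted off and is seated in the square jar, released, while the hexagonal jar stands within 30 mm of where it was (horizontal distance between square_jar and round_pad below 0.015 m and z of square_jar in the frame of round_pad between 0.005 and 0.011 m and angle between each of square_jar, round_jar's own z axis and vertical below 0.07 rad and horizontal distance between round_jar and square_jar below 0.008 m and z of round_jar in the frame of square_jar between 0.047 and 0.053 m and contact force between the fingers and round_jar below 0.3 N and distance of hex_jar from where it was at the start of the episode below 0.03 m and angle between hex_jar's own z axis and vertical below 0.1 rad), for 0.2 s.
3. the hexagonal jar is seated in the round jar, released (horizontal distance between square_jar and round_pad below 0.015 m and z of square_jar in the frame of round_pad between 0.005 and 0.011 m and angle between each of square_jar, round_jar, hex_jar's own z axis and vertical below 0.07 rad and horizontal distance between round_jar and square_jar below 0.008 m and z of round_jar in the frame of square_jar between 0.047 and 0.053 m and horizontal distance between hex_jar and round_jar below 0.008 m and z of hex_jar in the frame of round_jar between 0.037 and 0.043 m and contact force between the fingers and hex_jar below 0.3 N), for 0.2 s.
At the end, for the whole second after the job is handed in: Square jar on the round pad within 15 mm of its centre, round jar in the square one, hexagonal jar in the round one, knobbed lid in the hexagonal one: each within 8 mm of the axis of the piece below, at its seated height within 3 mm, upright within 0.07 rad (4 degrees) and at rest (horizontal distance between square_jar and round_pad below 0.015 m and z of square_jar in the frame of round_pad between 0.005 and 0.011 m and angle between each of square_jar, round_jar, hex_jar, knob_lid's own z axis and vertical below 0.07 rad and horizontal distance between round_jar and square_jar below 0.008 m and z of round_jar in the frame of square_jar between 0.047 and 0.053 m and horizontal distance between hex_jar and round_jar below 0.008 m and z of hex_jar in the frame of round_jar between 0.037 and 0.043 m and horizontal distance between knob_lid and hex_jar below 0.008 m and z of knob_lid in the frame of hex_jar between 0.037 and 0.043 m and linear speed of each of square_jar, round_jar, hex_jar, knob_lid below 0.02 m/s); the robot touches nothing.
It fails at once if the bar-handled lid or the stamp is shifted by more than 25 mm (distance of any of bar_lid, stamp from where it was at the start of the episode above 0.025 m).
It fails at once if a jar or the knobbed lid is tipped over (beyond 0.8 rad) (angle between any of square_jar, round_jar, hex_jar, knob_lid's own z axis and vertical above 0.8 rad).
It also fails if it takes over 120 s, if anything falls off the work surface, if the arm or the gripper's body presses on something with over 40 N, if the wrist force passes 120 N, or if a joint passes its speed limit or range.

ROBOT

A 6-joint arm with a two-finger parallel gripper is mounted at the origin on the work surface. World frame = base frame: x ahead of the robot, y to its left, z up, the work surface at z = 0. Lengths are in m, angles in rad, forces in N, time in s.
With the tool pointing down it reaches from about 0.225 to 0.875 m from the base axis. Payload 3.4 kg.
Tool frame: the origin (TCP) lies between the finger pads; the fingertips stand 11 mm ahead of it and the grasp point (between the pads) lies 8 mm behind it (tips_ahead is the distance from the TCP to the fingertips, in m); z points along the fingers, x is the direction in which the jaws open and shut, and the axes are right-handed (so a half turn about z gives the same grasp; the last joint's range is limited). The gripper opens to 85 mm and grips with 20 to 120 N. Pads are 22 mm wide; open, the fingers measure 114 mm over their backs; the gripper's body (76 mm by 85 mm) begins 54 mm behind the grasp point. The pads swing forward as they close: fully open they stand 13 mm farther back than shut.
Start: joints at [1.047, 0.276, 1.505, -0, 1.361, -0.121], TCP at [0.225, 0.529, 0.242] pointing down, gripper open.
Joint ranges: [-2.89, 2.89], [-0.75, 2.08], [0.22, 2.7], [-1.18, 4.32], [0.11, 2.71], [-2.7, 2.7]. Speed limits (rad/s): [2.57, 2.57, 3.14, 3.14, 3.14, 3.14].

INTERFACE

Orientations are given as a unit quaternion [w, x, y, z].
In Python, from rig import get_state, get_image, sign_off, masks_of, tips_ahead gives the robot as it stands.
- The arm moves only by the tool play_rows, never from a script. Its argument "series" is a list of rows, each an object of numbers: "fingers": the closure, from -1 (fully open) to 1 (shut); "dx", "dy", "dz": the shift along the world's x, y, z in mm; "turn": the turn about the world's z in rad. A call has 1 to 20 rows; each row shifts and turns the pose as measured when the row begins; what a row does not reach is not made up. A row lasts 1/12 s, in which the tool goes at most 41.7 mm and 7.16 degrees, less where a joint would pass 70% of its speed; a pose out of reach is approached as far as the arm can. A call with a gripper value outside its range is refused whole. The fingers move at their own pace and stop on an object; "squeeze" is the grip in N (left out, the last holds). Time passes only in rows, so rows that do not move let the fingers close. It gives the time, the measured TCP pose, the force and the opening at its end, in the units of the state.
- get_state(): the state, without advancing time (a new reading comes with each control period).
- get_image(name): name is "scene" or "side" or "wrist"; returns a dict with "pixels" (480x640x3 uint8, red, green, blue), "vfov" (degrees; the focal length in pixels is half the picture's height over the tangent of half this angle, whatever the lens; pixels are square), "cx", "cy" (the principal point, pixels), "rvec" (rotation vector, rad) and "tvec" (3), from world to camera coordinates, as OpenCV has them; the wrist camera has in their place "hand_eye" (4x4, takes a point from camera to tool coordinates, whose origin is the TCP and whose axes are the tool frame's). Camera axes: x right, y down, z forward; pixel columns grow to the right and rows downward; lengths in m; the calibration is good to about 2 mm. A picture is of the moment at which its call begins: read the wrist's pose just before it. There is no depth.
- sign_off(): hands the job in, once; it reports no verdict.
Trained networks look in a picture, given as the dict that the camera call returned (one of the last four; its "shot" number tells which), for a name from the list of things; names that differ only in an ending like _2 or _b are one class to them, and where a whole thing is asked for, a point or a joint stands for the part that bears it (a point fixed in the world has none). Each returns a list of dicts, best first, with "p" (0 to 1); they miss things now and then, are a little off and sometimes report something else, mostly with a low value. They report only what shows in the picture. A call takes as long as a camera call. They do not tell look-alikes from the thing itself.
- masks_of(picture, label): "region" (480x640 bool, what is visible of it) and "xy" ([column, row] in pixels, amid what is visible of it).
The state is a dict: "clock": time; "qpos": joint angles; "qd": joint speeds; "effort": joint torques, N m; "position": TCP position; "ee_rot": TCP orientation; "contact_force": force on the tool from outside, world axes, zero at the start; "moment": the same for the moment, N m; "width": finger opening in m.
Only numpy, scipy, OpenCV 4.12 (cv2) and the standard library are available. Lean on these libraries where they do the work, as an engineer would, in place of code of your own. Each camera call takes 0.05 s, during which the arm holds its last target. There are 200 camera calls.

## Working session

There is one attempt and no reset: what is moved stays moved. The work goes in short steps, Python scripts to look and compute and a tool call to move; the robot and the scene stay as the last step left them, time stands still between calls to the robot, and variables do not carry over. Pictures are saved under pics/ and viewed, about 12 in all and at most 16, crops included, and the job is handed in when it is done.

Besides the shell and the picture viewer there is one more tool, called by a JSON object that holds its "name" and its "arguments". play_rows: Moves the arm, as the interface text tells. Its arguments: {"type":"object","properties":{"series":{"type":"array"},"squeeze":{"type":"number"}},"required":["series"]}

```bash
ls; mkdir -p pics; cat > h.py <<'E'
import numpy as np, cv2
from rig import *
def save(im,n,crop=None,s=1):
    p=im["pixels"][:,:,::-1]
    if crop: x0,y0,x1,y1=crop; p=p[y0:y1,x0:x1]
    cv2.imwrite("pics/"+n+".png",cv2.resize(p,None,fx=s,fy=s,interpolation=cv2.INTER_CUBIC))
def cam(im,st=None):
    f=240/np.tan(np.radians(im["vfov"])/2)
    K=np.array([[f,0,im["cx"]],[0,f,im["cy"]],[0,0,1.]])
    if "hand_eye" in im:
        w,x,y,z=st["ee_rot"]
        from scipy.spatial.transform import Rotation as R
        T=np.eye(4);T[:3,:3]=R.from_quat([x,y,z,w]).as_matrix();T[:3,3]=st["position"]
        M=np.linalg.inv(T@np.array(im["hand_eye"]))
        return K,M[:3,:3],M[:3,3]
    return K,cv2.Rodrigues(np.array(im["rvec"],float))[0],np.array(im["tvec"],float).ravel()
def onz(C,uv,z):
    K,R,t=C; d=R.T@np.linalg.solve(K,[uv[0],uv[1],1.]); o=-R.T@t
    return o+d*(z-o[2])/d[2]
def proj(C,P):
    K,R,t=C; q=(K@(R@np.atleast_2d(P).T+t[:,None])).T; return q[:,:2]/q[:,2:]
E
python3 - <<'E'
from h import *
print(get_state(),tips_ahead)
ims={n:get_image(n) for n in("scene","side")}
for n,im in ims.items():
    save(im,n+"0"); C=cam(im); print(n,{k:im[k] for k in im if k!="pixels"},"campos",-C[1].T@C[2])
    for l in["square_jar","round_jar","hex_jar","knob_lid","bar_lid","round_pad","square_pad","stamp"]:
        for m in masks_of(im,l)[:4]:
            r=m["region"];ys,xs=np.where(r)
            print(n,l,round(m["p"],2),np.round(m["xy"]),[xs.min(),ys.min(),xs.max(),ys.max()],r.sum(),np.round(onz(C,m["xy"],0.03),3))
E
```

```text
pics
{'clock': 0.0, 'qpos': array([ 1.04701358e+00,  2.76615474e-01,  1.50614338e+00, -1.40861688e-06,
        1.36067892e+00, -1.20979696e-01]), 'qd': array([ 0.0008749 , -0.00119318, -0.00111083,  0.00066758,  0.00059643,
       -0.00064293]), 'effort': array([ 1.84158052e-03, -4.16775584e+01, -2.45805556e+01, -4.12505358e-05,
        1.10430308e-02, -1.66615376e-05]), 'position': array([0.22513976, 0.52854271, 0.24142392]), 'ee_rot': array([ 4.12678439e-04,  8.34265285e-01,  5.51362479e-01, -8.25117946e-04]), 'contact_force': array([-0.024344  , -0.84048891, -0.90033946]), 'moment': array([ 0.03091803, -0.02690983,  0.0346217 ]), 'width': 0.08521714496710196} 0.011
scene {'vfov': 44.16467633492533, 'cx': 317.1761111066641, 'cy': 244.07072752432182, 'rvec': array([ 2.24580556,  0.72727148, -0.28188235]), 'tvec': array([-0.34899058, -0.17896958,  1.39788356]), 'shot': 1} campos [ 0.92418037 -0.72450062  0.853752  ]
scene square_jar 0.67 [402. 170.] [np.int64(383), np.int64(150), np.int64(420), np.int64(186)] 1009 [0.46  0.289 0.03 ]
scene round_jar 0.79 [237. 311.] [np.int64(220), n
[... 2349 characters left out ...]
 knob_lid 0.82 [320. 326.] [np.int64(301), np.int64(315), np.int64(330), np.int64(341)] 640 [0.443 0.109 0.03 ]
side bar_lid 0.61 [326. 239.] [np.int64(315), np.int64(232), np.int64(339), np.int64(252)] 443 [ 0.448 -0.092  0.03 ]
side round_pad 0.72 [259. 198.] [np.int64(235), np.int64(181), np.int64(284), np.int64(218)] 1505 [ 0.599 -0.193  0.03 ]
side square_pad 0.69 [196. 381.] [np.int64(166), np.int64(348), np.int64(234), np.int64(416)] 3396 [0.633 0.23  0.03 ]
side stamp 0.57 [242. 272.] [np.int64(220), np.int64(258), np.int64(261), np.int64(288)] 1006 [0.6   0.005 0.03 ]
side stamp 0.29 [259. 199.] [np.int64(235), np.int64(181), np.int64(284), np.int64(218)] 1487 [ 0.6   -0.189  0.03 ]
```

View pics/scene0.png

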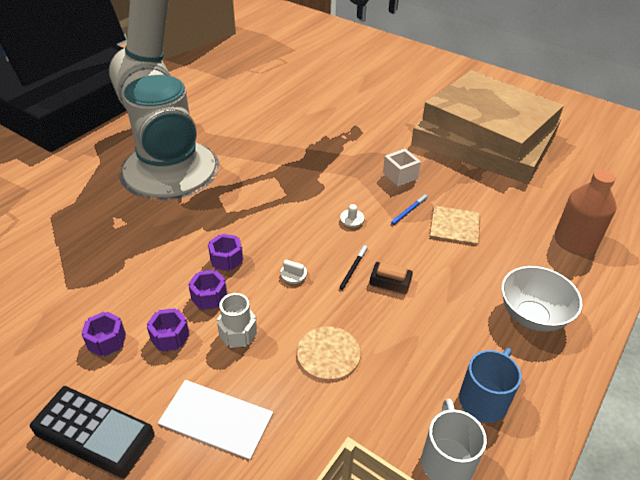

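View pics/side0.png

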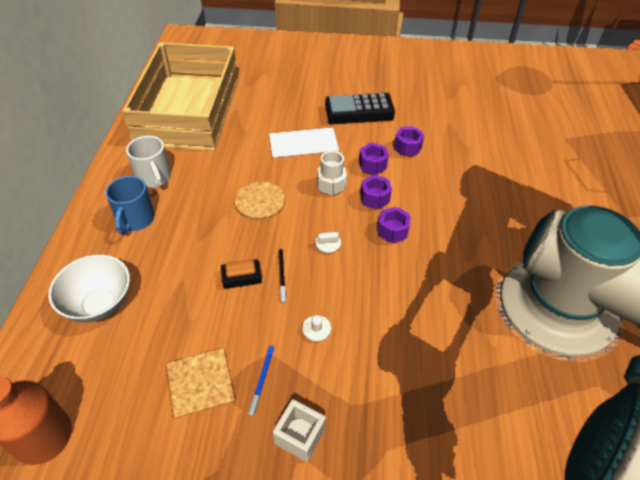

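The two views agree. Possible confusions in the scene view:
- Hexagonal jar: four purple ones at (226,251), (208,289), (168,329) and (104,333). The wanted one is white, under the round jar, at (238,330).
- Lids: knob lid at (351,217), bar lid at (292,272).
- Pads: round at (329,354), square at (455,225).
- The square jar, at (402,168), has no look-alike.

I'll move above the square jar and look closely with the wrist camera.

{"name": "play_rows", "arguments": {"series": [{"fingers": -1,"dz": 30},{"dx": 26,"dy": -26,"dz": 8},{"dx": 26,"dy": -26},{"dx": 26,"dy": -26},{"dx": 26,"dy": -26},{"dx": 26,"dy": -26},{"dx": 26,"dy": -26},{"dx": 26,"dy": -26},{"dx": 26,"dy": -26},{"dx": 26,"dy": -26},{"dx": 0},{"dx": 0},{"dx": 0}], "squeeze": 40}}

```text
invalid input at $.series[0]: expected keys fingers, dx, dy, dz, turn
```

```bash
cat >> h.py <<'E'
from scipy.optimize import minimize
def ring(r,z,n=40,ph=0):
    a=np.arange(n)*2*np.pi/n+ph; return np.c_[r*np.cos(a),r*np.sin(a),np.full(n,z)]
M={"square_jar":np.vstack([ring(30*2**.5,z,4,np.pi/4) for z in(6,56)]+[ring(16,0)])/1e3,
"round_jar":np.vstack([ring(25,z) for z in(6,46)])/1e3,
"hex_jar":np.vstack([ring(31/np.cos(np.pi/6),z,6,np.pi/6) for z in(6,46)]+[ring(16,0)])/1e3,
"round_pad":np.vstack([ring(55,z) for z in(0,8)])/1e3}
def place(n,p):
    c,s=np.cos(p[3]),np.sin(p[3]); return M[n]@np.array([[c,s,0],[-s,c,0],[0,0,1]])+p[:3]
def sil(C,n,p):
    h=cv2.convexHull(proj(C,place(n,p)).astype(np.float32))
    m=np.zeros((480,640),np.uint8); cv2.fillPoly(m,[np.round(h*16).astype(np.int32)],1,shift=4); return m>0
def fit(views,n,x,y,z,yaws=(0,)):
    # views: [(cam,mask)]; returns best (cost,x,y,yaw), cost = 1 - mean IoU
    def cost(q):
        c=0
        for C,m in views:
            s=sil(C,n,(q[0],q[1],z,q[2])); c+=1-(s&m).sum()/max(1,(s|m).sum())
        return c/len(views)
    best=None
    for w in yaws:
        r=minimize(cost,[x,y,w],method="Nelder-Mead",options=dict(initial_simplex=[[x,y,w],[x+.015,y,w],[x,y+.015,w],[x,y,w+.25]],xatol=2e-4,fatol=1e-4))
        if best is None or r.fun<best[0]: best=(r.fun,*r.x)
    return np.round(best,4)
def tool(st):
    w,x,y,z=st["ee_rot"]; return np.r_[st["position"],np.arctan2(2*(x*y+w*z),1-2*(y*y+z*z))]
E
python3 - <<'E'
from h import *
st=get_state(); im=get_image("wrist"); C=cam(im,st); save(im,"w1")
print("tool",np.round(tool(st),4),st["contact_force"]); print(np.round(im["hand_eye"],3),im["vfov"])
for m in masks_of(im,"square_jar")[:2]:
    print(m["p"],m["xy"],onz(C,m["xy"],.03),fit([(C,m["region"])],"square_jar",.459,.289,0,(0,.4,.8,1.2)))
v=[(cam(i),masks_of(i,"square_jar")[0]["region"]) for i in map(get_image,("scene","side"))]
print(fit(v,"square_jar",.459,.289,0,(0,.4,.8,1.2)))
E
```

```text
tool [0.2254 0.529  0.2423 1.168 ] [ 0.12090494 -0.25473492  0.09144246]
[[ 1.     0.     0.001 -0.   ]
 [-0.     0.945  0.326 -0.084]
 [-0.    -0.326  0.945 -0.132]
 [ 0.     0.     0.     1.   ]] 68.01798181995089
0.89 [232.5, 427.2] [0.43725383 0.31679261 0.03      ] [0.6876 0.4561 0.2947 0.8946]
[0.0569 0.4575 0.2944 1.1123]
```

View pics/w1.png

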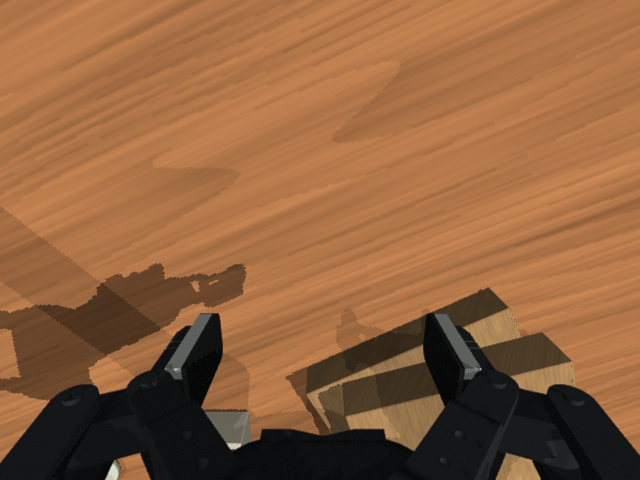

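{"name": "play_rows", "arguments": {"series": [{"fingers": -1,"dx": 0,"dy": 0,"dz": 30,"turn": 0},{"fingers": -1,"dx": 26,"dy": -26,"dz": 10,"turn": 0},{"fingers": -1,"dx": 26,"dy": -26,"dz": 0,"turn": 0},{"fingers": -1,"dx": 26,"dy": -26,"dz": 0,"turn": 0},{"fingers": -1,"dx": 26,"dy": -26,"dz": 0,"turn": 0},{"fingers": -1,"dx": 26,"dy": -26,"dz": 0,"turn": 0},{"fingers": -1,"dx": 26,"dy": -26,"dz": 0,"turn": 0},{"fingers": -1,"dx": 26,"dy": -26,"dz": 0,"turn": 0},{"fingers": -1,"dx": 26,"dy": -26,"dz": 0,"turn": 0},{"fingers": -1,"dx": 26,"dy": -26,"dz": 0,"turn": -0.06},{"fingers": -1,"dx": 0,"dy": 0,"dz": 0,"turn": 0},{"fingers": -1,"dx": 0,"dy": 0,"dz": 0,"turn": 0}], "squeeze": 40}}

```text
clock: 2.2
position: [0.4673, 0.2842, 0.2842]
ee_rot: [0.0, 0.849, 0.528, 0.002]
contact_force: [-0.6, 0.8, -0.3]
width: 0.0853
```

```bash
python3 - <<'E'
from h import *
st=get_state(); im=get_image("wrist"); C=cam(im,st); save(im,"w2")
print("tool",np.round(tool(st),4),st["contact_force"])
for m in masks_of(im,"square_jar")[:2]:
    print(m["p"],m["xy"],onz(C,m["xy"],.03),fit([(C,m["region"])],"square_jar",.459,.289,0,(.7,1.1,1.5)))
E
```

```text
tool [0.4673 0.2842 0.2842 1.1116] [-0.58170989  0.78094015 -0.32156592]
0.9 [324.9, 192.2] [0.46111278 0.29098602 0.03      ] [0.041  0.456  0.2934 1.1522]
```

View pics/w2.png

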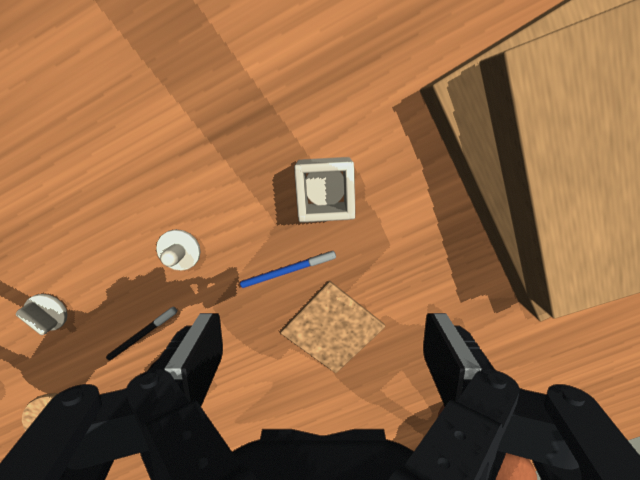

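The wrist view shows the square jar at (325,190), with the books, pen and lids clear of the fingers. It matches the two-camera fit to within 2 mm, so I'll descend.

{"name": "play_rows", "arguments": {"series": [{"fingers": -1,"dx": -11,"dy": 9.5,"dz": -30,"turn": 0.03},{"fingers": -1,"dx": 0,"dy": 0,"dz": -40,"turn": 0},{"fingers": -1,"dx": 0,"dy": 0,"dz": -40,"turn": 0},{"fingers": -1,"dx": 0,"dy": 0,"dz": -40,"turn": 0},{"fingers": -1,"dx": 0,"dy": 0,"dz": -20,"turn": 0},{"fingers": -1,"dx": 0,"dy": 0,"dz": 0,"turn": 0},{"fingers": -1,"dx": 0,"dy": 0,"dz": 0,"turn": 0}]}}

```text
clock: 2.88
position: [0.4484, 0.3042, 0.1128]
ee_rot: [-0.001, 0.836, 0.548, 0.008]
contact_force: [0.2, 1.7, -0.0]
width: 0.0853
```

```bash
python3 - <<'E'
from h import *
st=get_state(); im=get_image("wrist"); C=cam(im,st); save(im,"w3")
print("tool",np.round(tool(st),4),st["contact_force"])
for m in masks_of(im,"square_jar")[:2]:
    print(m["p"],m["xy"],onz(C,m["xy"],.03),fit([(C,m["region"])],"square_jar",.457,.293,0,(.7,1.1,1.5)))
E
```

```text
tool [0.4484 0.3042 0.1128 1.1605] [ 0.23173579  1.7380643  -0.00432143]
0.85 [309.1, 278.0] [0.45928466 0.29082308 0.03      ] [0.0424 0.4563 0.2934 1.1871]
```

View pics/w3.png

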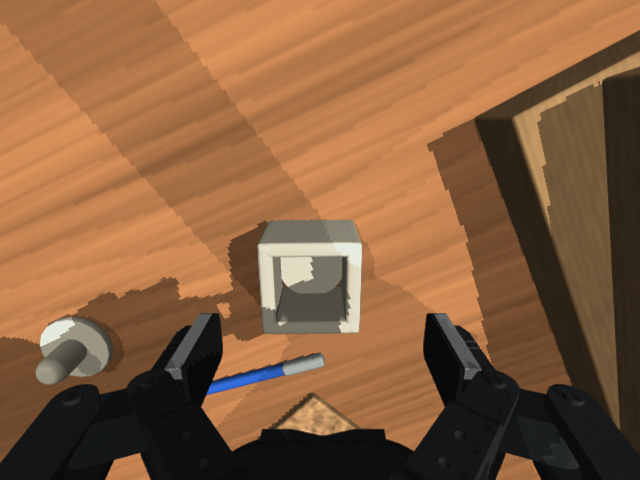

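{"name": "play_rows", "arguments": {"series": [{"fingers": -1,"dx": 4,"dy": -5.5,"dz": 0,"turn": 0},{"fingers": -1,"dx": 0,"dy": 0,"dz": 0,"turn": 0},{"fingers": -1,"dx": 0,"dy": 0,"dz": 0,"turn": 0},{"fingers": -1,"dx": 0,"dy": 0,"dz": 0,"turn": 0}]}}

```text
clock: 3.32
position: [0.4579, 0.3009, 0.1207]
ee_rot: [0.0, 0.836, 0.549, 0.015]
contact_force: [0.6, -0.1, -0.5]
width: 0.0856
```

{"name": "play_rows", "arguments": {"series": [{"fingers": -1,"dx": 0,"dy": 0,"dz": 0,"turn": 0},{"fingers": -1,"dx": 0,"dy": 0,"dz": 0,"turn": 0}]}}

```text
clock: 3.48
position: [0.4591, 0.3011, 0.1223]
ee_rot: [0.0, 0.836, 0.548, 0.017]
contact_force: [1.1, -0.4, -0.2]
width: 0.0856
```

{"name": "play_rows", "arguments": {"series": [{"fingers": -1,"dx": 0,"dy": 0,"dz": 0,"turn": 0},{"fingers": -1,"dx": 0,"dy": 0,"dz": 0,"turn": 0}]}}

```text
clock: 3.65
position: [0.4594, 0.301, 0.1229]
ee_rot: [0.001, 0.836, 0.548, 0.018]
contact_force: [0.0, -0.1, -0.2]
width: 0.0852
```

{"name": "play_rows", "arguments": {"series": [{"fingers": -1,"dx": 0,"dy": 0,"dz": -10,"turn": 0}]}}

```text
clock: 3.73
position: [0.4608, 0.3017, 0.1143]
ee_rot: [0.001, 0.836, 0.548, 0.02]
contact_force: [0.1, 0.6, -0.0]
width: 0.0853
```

{"name": "play_rows", "arguments": {"series": [{"fingers": -1,"dx": 0,"dy": 0,"dz": -10,"turn": 0}]}}

```text
clock: 3.82
position: [0.4609, 0.3017, 0.1038]
ee_rot: [0.001, 0.836, 0.548, 0.02]
contact_force: [-1.1, -1.0, -0.6]
width: 0.0853
```

{"name": "play_rows", "arguments": {"series": [{"fingers": -1,"dx": 0,"dy": 0,"dz": 0,"turn": 0}]}}

```text
clock: 3.9
position: [0.4594, 0.3011, 0.1014]
ee_rot: [0.001, 0.836, 0.548, 0.018]
contact_force: [0.1, -0.2, 0.2]
width: 0.0854
```

{"name": "play_rows", "arguments": {"series": [{"fingers": -1,"dx": 0,"dy": 0,"dz": 0,"turn": 0}]}}

```text
clock: 3.98
position: [0.4589, 0.3008, 0.1003]
ee_rot: [0.0, 0.836, 0.548, 0.017]
contact_force: [0.6, -0.6, -0.2]
width: 0.0854
```

{"name": "play_rows", "arguments": {"series": [{"fingers": -1,"dx": 0,"dy": 0,"dz": 40,"turn": 0},{"fingers": -1,"dx": 0,"dy": 0,"dz": 40,"turn": 0},{"fingers": -1,"dx": 0,"dy": 0,"dz": 40,"turn": 0},{"fingers": -1,"dx": 0,"dy": 0,"dz": 0,"turn": 0},{"fingers": -1,"dx": 0,"dy": 0,"dz": 0,"turn": 0},{"fingers": -1,"dx": 0,"dy": 0,"dz": 0,"turn": 0},{"fingers": -1,"dx": 0,"dy": 0,"dz": 0,"turn": 0}]}}

```text
clock: 4.57
position: [0.4553, 0.2992, 0.2201]
ee_rot: [-0.0, 0.836, 0.548, 0.012]
contact_force: [0.3, -0.5, -0.5]
width: 0.0853
```

{"name": "play_rows", "arguments": {"series": [{"fingers": -1,"dx": 0,"dy": 0,"dz": -10,"turn": 0},{"fingers": -1,"dx": 0,"dy": 0,"dz": -15,"turn": 0},{"fingers": -1,"dx": 0,"dy": 0,"dz": -15,"turn": 0},{"fingers": -1,"dx": 0,"dy": 0,"dz": -15,"turn": 0},{"fingers": -1,"dx": 0,"dy": 0,"dz": -10,"turn": 0},{"fingers": -1,"dx": 0,"dy": 0,"dz": -5,"turn": 0},{"fingers": -1,"dx": 0,"dy": 0,"dz": -2,"turn": 0},{"fingers": -1,"dx": 0,"dy": 0,"dz": 0,"turn": 0}]}}

```text
clock: 5.23
position: [0.4484, 0.2958, 0.1317]
ee_rot: [-0.002, 0.836, 0.548, 0.001]
contact_force: [0.3, 0.5, -0.5]
width: 0.0853
```

{"name": "play_rows", "arguments": {"series": [{"fingers": -1,"dx": 3,"dy": -1,"dz": -5,"turn": 0},{"fingers": -1,"dx": 3,"dy": -1,"dz": -10,"turn": 0},{"fingers": -1,"dx": 1.5,"dy": 0,"dz": -12,"turn": 0},{"fingers": -1,"dx": 0,"dy": 0,"dz": -12,"turn": 0},{"fingers": -1,"dx": 0,"dy": 0,"dz": -8,"turn": 0},{"fingers": -1,"dx": 0,"dy": 0,"dz": -4,"turn": 0},{"fingers": -1,"dx": 0,"dy": 0,"dz": -2,"turn": 0},{"fingers": -1,"dx": 0,"dy": 0,"dz": 0,"turn": 0},{"fingers": -1,"dx": 0,"dy": 0,"dz": 0,"turn": 0}]}}

```text
clock: 5.98
position: [0.4599, 0.2941, 0.0757]
ee_rot: [-0.001, 0.836, 0.548, 0.004]
contact_force: [0.3, -0.5, -0.5]
width: 0.0853
```

{"name": "play_rows", "arguments": {"series": [{"fingers": -1,"dx": -2,"dy": -0.5,"dz": 0,"turn": 0},{"fingers": -1,"dx": -1,"dy": 0,"dz": -4,"turn": 0},{"fingers": -1,"dx": 0,"dy": 0,"dz": -8,"turn": 0},{"fingers": -1,"dx": 0,"dy": 0,"dz": -10,"turn": 0},{"fingers": -1,"dx": 0,"dy": 0,"dz": -8,"turn": 0},{"fingers": -1,"dx": 0,"dy": 0,"dz": -6,"turn": 0},{"fingers": -1,"dx": 0,"dy": 0,"dz": -4,"turn": 0},{"fingers": -1,"dx": 0,"dy": 0,"dz": -2,"turn": 0},{"fingers": -1,"dx": 0,"dy": 0,"dz": 0,"turn": 0},{"fingers": -1,"dx": 0,"dy": 0,"dz": 0,"turn": 0}]}}

```text
clock: 6.82
position: [0.4568, 0.2938, 0.03]
ee_rot: [-0.001, 0.836, 0.548, 0.005]
contact_force: [0.1, 0.0, 0.1]
width: 0.0853
```

{"name": "play_rows", "arguments": {"series": [{"fingers": 1,"dx": 0,"dy": 0,"dz": 0,"turn": 0},{"fingers": 1,"dx": 0,"dy": 0,"dz": 0,"turn": 0},{"fingers": 1,"dx": 0,"dy": 0,"dz": 0,"turn": 0},{"fingers": 1,"dx": 0,"dy": 0,"dz": 0,"turn": 0},{"fingers": 1,"dx": 0,"dy": 0,"dz": 0,"turn": 0},{"fingers": 1,"dx": 0,"dy": 0,"dz": 0,"turn": 0},{"fingers": 1,"dx": 0,"dy": 0,"dz": 0,"turn": 0},{"fingers": 1,"dx": 0,"dy": 0,"dz": 0,"turn": 0}], "squeeze": 40}}

```text
clock: 7.48
position: [0.457, 0.2938, 0.0305]
ee_rot: [-0.001, 0.836, 0.548, 0.006]
contact_force: [-0.1, 0.6, -2.1]
width: 0.0596
```

{"name": "play_rows", "arguments": {"series": [{"fingers": 1,"dx": 0,"dy": 0,"dz": 3,"turn": 0},{"fingers": 1,"dx": 0,"dy": 0,"dz": 6,"turn": 0},{"fingers": 1,"dx": 0,"dy": 0,"dz": 12,"turn": 0},{"fingers": 1,"dx": 0,"dy": 0,"dz": 16,"turn": 0},{"fingers": 1,"dx": 0,"dy": 0,"dz": 16,"turn": 0},{"fingers": 1,"dx": 0,"dy": 0,"dz": 16,"turn": 0},{"fingers": 1,"dx": 0,"dy": 0,"dz": 16,"turn": 0},{"fingers": 1,"dx": 0,"dy": 0,"dz": 16,"turn": 0},{"fingers": 1,"dx": 0,"dy": 0,"dz": 12,"turn": 0},{"fingers": 1,"dx": 0,"dy": 0,"dz": 8,"turn": 0},{"fingers": 1,"dx": 0,"dy": 0,"dz": 4,"turn": 0},{"fingers": 1,"dx": 0,"dy": 0,"dz": 2,"turn": 0},{"fingers": 1,"dx": 0,"dy": 0,"dz": 0,"turn": 0},{"fingers": 1,"dx": 0,"dy": 0,"dz": 0,"turn": 0}]}}

```text
clock: 8.65
position: [0.4524, 0.292, 0.1645]
ee_rot: [-0.002, 0.836, 0.548, 0.002]
contact_force: [-0.6, 0.1, -2.6]
width: 0.0595
```

```bash
python3 - <<'E'
from h import *
st=get_state(); im=get_image("wrist"); C=cam(im,st); 
print("tool",np.round(tool(st),4),st["width"],st["contact_force"])
for m in masks_of(im,"square_jar")[:2]:
    p=st["position"]; print(m["p"],m["xy"],fit([(C,m["region"])],"square_jar",p[0],p[1],p[2]-.030,(1.16,)))
for n in("scene","side"):
    im=get_image(n); C=cam(im); save(im,n+"1")
    for m in masks_of(im,"round_pad")[:1]: print(n,m["p"],m["xy"],fit([(C,m["region"])],"round_pad",.6,-.22,0))
    for m in masks_of(im,"square_jar")[:1]: print(n,m["p"],m["xy"],m["region"].sum())
E
```

```text
tool [0.4524 0.292  0.1645 1.1602] 0.05947093914889283 [-0.6277733   0.1441704  -2.58838091]
0.57 [319.5, 336.7] [0.0604 0.4526 0.2921 1.1488]
scene 0.91 [327.0, 355.3] [ 0.0276  0.6034 -0.2129 -0.1092]
scene 0.73 [410.5, 120.3] 940
side 0.62 [239.8, 205.4] [ 0.9467  0.6204 -0.213  -0.1405]
side 0.69 [312.1, 399.4] 1190
```

{"name": "play_rows", "arguments": {"series": [{"fingers": 1,"dx": 2,"dy": -6,"dz": 0,"turn": 0},{"fingers": 1,"dx": 4,"dy": -12,"dz": 0,"turn": 0},{"fingers": 1,"dx": 6,"dy": -20,"dz": 0,"turn": 0},{"fingers": 1,"dx": 7,"dy": -24,"dz": 0,"turn": 0},{"fingers": 1,"dx": 7,"dy": -24,"dz": 0,"turn": 0},{"fingers": 1,"dx": 7,"dy": -24,"dz": 0,"turn": 0},{"fingers": 1,"dx": 7,"dy": -24,"dz": 0,"turn": 0},{"fingers": 1,"dx": 7,"dy": -24,"dz": 0,"turn": 0},{"fingers": 1,"dx": 7,"dy": -24,"dz": 0,"turn": 0},{"fingers": 1,"dx": 7,"dy": -24,"dz": 0,"turn": 0},{"fingers": 1,"dx": 7,"dy": -24,"dz": 0,"turn": 0},{"fingers": 1,"dx": 7,"dy": -24,"dz": 0,"turn": 0},{"fingers": 1,"dx": 7,"dy": -24,"dz": 0,"turn": 0},{"fingers": 1,"dx": 6,"dy": -20,"dz": 0,"turn": 0},{"fingers": 1,"dx": 4,"dy": -14,"dz": 0,"turn": 0},{"fingers": 1,"dx": 3,"dy": -8,"dz": 0,"turn": 0},{"fingers": 1,"dx": 1,"dy": -4,"dz": 0,"turn": 0},{"fingers": 1,"dx": 0,"dy": 0,"dz": 0,"turn": 0},{"fingers": 1,"dx": 0,"dy": 0,"dz": 0,"turn": 0}]}}

```text
clock: 10.63
position: [0.5503, -0.0657, 0.1649]
ee_rot: [0.002, 0.837, 0.547, 0.001]
contact_force: [-0.7, 0.6, -3.2]
width: 0.0589
```

```bash
python3 - <<'E'
from h import *
st=get_state(); im=get_image("wrist"); C=cam(im,st); save(im,"w4")
print("tool",np.round(tool(st),4),st["ee_rot"],st["width"],st["contact_force"])
for m in masks_of(im,"round_pad")[:3]:
    print(m["p"],m["xy"],m["region"].sum(),fit([(C,m["region"])],"round_pad",.603,-.213,0,(0,)))
im=get_image("side"); C=cam(im)
for m in masks_of(im,"round_pad")[:3]: print("side",m["p"],m["xy"],m["region"].sum(),fit([(C,m["region"])],"round_pad",.603,-.213,0))
E
```

```text
tool [ 0.5503 -0.0657  0.1649  1.1573] [2.42683888e-03 8.37184950e-01 5.46914112e-01 6.52043821e-04] 0.05890851823140834 [-0.72766463  0.60473133 -3.17424466]
0.93 [180.7, 316.9] 5474 [ 0.4377  0.6016 -0.217  -0.0388]
side 0.67 [240.8, 203.6] 226 [ 0.8566  0.6184 -0.2132  0.0184]
```

View pics/w4.png

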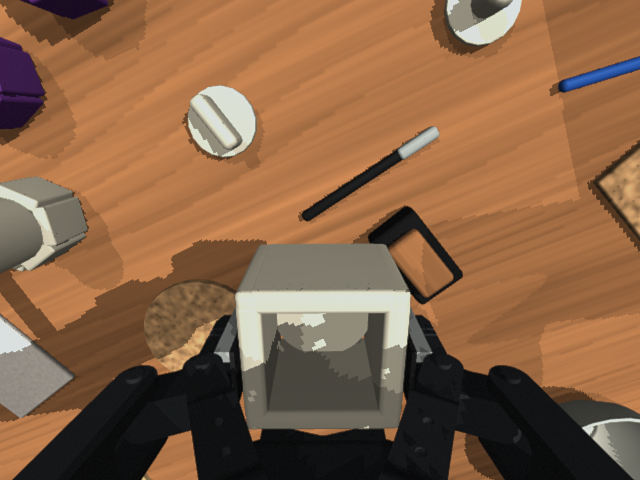

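{"name": "play_rows", "arguments": {"series": [{"fingers": 1,"dx": 2,"dy": -6,"dz": 0,"turn": 0},{"fingers": 1,"dx": 4,"dy": -12,"dz": 0,"turn": 0},{"fingers": 1,"dx": 7,"dy": -20,"dz": 0,"turn": 0},{"fingers": 1,"dx": 8,"dy": -22,"dz": 0,"turn": 0},{"fingers": 1,"dx": 8,"dy": -22,"dz": 0,"turn": 0},{"fingers": 1,"dx": 8,"dy": -20,"dz": 0,"turn": 0},{"fingers": 1,"dx": 6,"dy": -15,"dz": 0,"turn": 0},{"fingers": 1,"dx": 4,"dy": -10,"dz": 0,"turn": 0},{"fingers": 1,"dx": 2,"dy": -6,"dz": 0,"turn": 0},{"fingers": 1,"dx": 1,"dy": -3,"dz": 0,"turn": 0},{"fingers": 1,"dx": 0,"dy": 0,"dz": 0,"turn": 0},{"fingers": 1,"dx": 0,"dy": 0,"dz": 0,"turn": 0},{"fingers": 1,"dx": 0,"dy": 0,"dz": 0,"turn": 0}]}}

```text
clock: 11.92
position: [0.6028, -0.2084, 0.1645]
ee_rot: [0.003, 0.834, 0.551, 0.0]
contact_force: [-0.1, 1.4, -2.5]
width: 0.0596
```

```bash
python3 - <<'E'
from h import *
st=get_state(); im=get_image("wrist"); C=cam(im,st); save(im,"w5")
print("tool",np.round(tool(st),4),st["ee_rot"],st["width"],st["contact_force"])
m=masks_of(im,"round_pad")[0]; r=m["region"]
# outline points of pad not bordering occluder: use far-side mask boundary, ray to z=.008, circle fit
c=max(cv2.findContours(r.astype(np.uint8),0,1)[0],key=len)[:,0]
P=np.array([onz(C,u,.008)[:2] for u in c]); 
best=None;rng=np.random.default_rng(0)
g=[(x,y) for x in np.arange(.58,.63,.001) for y in np.arange(-.24,-.19,.001)]
s=[(np.abs(np.hypot(*(P-q).T)-.055)<.0015).sum() for q in g]
print(len(P),max(s),np.mean([g[i] for i in np.argsort(s)[-8:]],0))
E
```

```text
tool [ 0.6028 -0.2084  0.1645  1.168 ] [2.68379162e-03 8.34248573e-01 5.51381957e-01 2.28821638e-04] 0.059605161955927764 [-0.06154803  1.37101668 -2.45261486]
340 218 [ 0.603875 -0.214125]
```

{"name": "play_rows", "arguments": {"series": [{"fingers": 1,"dx": 0.5,"dy": -3,"dz": -4,"turn": 0},{"fingers": 1,"dx": 0.5,"dy": -2,"dz": -8,"turn": 0},{"fingers": 1,"dx": 0,"dy": 0,"dz": -14,"turn": 0},{"fingers": 1,"dx": 0,"dy": 0,"dz": -16,"turn": 0},{"fingers": 1,"dx": 0,"dy": 0,"dz": -16,"turn": 0},{"fingers": 1,"dx": 0,"dy": 0,"dz": -16,"turn": 0},{"fingers": 1,"dx": 0,"dy": 0,"dz": -12,"turn": 0},{"fingers": 1,"dx": 0,"dy": 0,"dz": -8,"turn": 0},{"fingers": 1,"dx": 0,"dy": 0,"dz": -5,"turn": 0},{"fingers": 1,"dx": 0,"dy": 0,"dz": -3,"turn": 0},{"fingers": 1,"dx": 0,"dy": 0,"dz": -1,"turn": 0},{"fingers": 1,"dx": 0,"dy": 0,"dz": 0,"turn": 0},{"fingers": 1,"dx": 0,"dy": 0,"dz": 0,"turn": 0}]}}

```text
clock: 13.1
position: [0.6037, -0.2111, 0.0551]
ee_rot: [0.004, 0.833, 0.553, 0.001]
contact_force: [0.4, 0.3, -3.4]
width: 0.0597
```

{"name": "play_rows", "arguments": {"series": [{"fingers": 1,"dx": 0,"dy": -1.5,"dz": -3,"turn": 0},{"fingers": 1,"dx": 0,"dy": -1,"dz": -4,"turn": 0},{"fingers": 1,"dx": 0,"dy": 0,"dz": -3,"turn": 0},{"fingers": 1,"dx": 0,"dy": 0,"dz": -2,"turn": 0},{"fingers": 1,"dx": 0,"dy": 0,"dz": -1,"turn": 0},{"fingers": 1,"dx": 0,"dy": 0,"dz": 0,"turn": 0},{"fingers": 1,"dx": 0,"dy": 0,"dz": 0,"turn": 0}]}}

```text
clock: 13.68
position: [0.6053, -0.2148, 0.0434]
ee_rot: [0.006, 0.833, 0.553, 0.002]
contact_force: [0.2, -0.3, -2.9]
width: 0.0592
```

{"name": "play_rows", "arguments": {"series": [{"fingers": 1,"dx": 0,"dy": 0,"dz": -1.5,"turn": 0},{"fingers": 1,"dx": 0,"dy": 0,"dz": -1.5,"turn": 0},{"fingers": 1,"dx": 0,"dy": 0,"dz": -1,"turn": 0},{"fingers": 1,"dx": 0,"dy": 0,"dz": 0,"turn": 0}]}}

```text
clock: 14.02
position: [0.6054, -0.2148, 0.0392]
ee_rot: [0.006, 0.833, 0.553, 0.002]
contact_force: [-0.7, 0.0, -2.5]
width: 0.0596
```

{"name": "play_rows", "arguments": {"series": [{"fingers": 1,"dx": 0,"dy": 0,"dz": -1,"turn": 0},{"fingers": 1,"dx": 0,"dy": 0,"dz": 0,"turn": 0}]}}

```text
clock: 14.18
position: [0.6057, -0.2149, 0.0387]
ee_rot: [0.006, 0.833, 0.553, 0.003]
contact_force: [-0.0, 0.6, -3.3]
width: 0.0593
```

{"name": "play_rows", "arguments": {"series": [{"fingers": 1,"dx": 0,"dy": 0,"dz": -1,"turn": 0},{"fingers": 1,"dx": 0,"dy": 0,"dz": -0.5,"turn": 0},{"fingers": 1,"dx": 0,"dy": 0,"dz": 0,"turn": 0}]}}

```text
clock: 14.43
position: [0.6059, -0.215, 0.0387]
ee_rot: [0.007, 0.833, 0.553, 0.003]
contact_force: [-0.3, 0.0, -2.7]
width: 0.0596
```

{"name": "play_rows", "arguments": {"series": [{"fingers": -0.2,"dx": 0,"dy": 0,"dz": 0,"turn": 0},{"fingers": -1,"dx": 0,"dy": 0,"dz": 0,"turn": 0},{"fingers": -1,"dx": 0,"dy": 0,"dz": 0,"turn": 0},{"fingers": -1,"dx": 0,"dy": 0,"dz": 0,"turn": 0},{"fingers": -1,"dx": 0,"dy": 0,"dz": 0,"turn": 0},{"fingers": -1,"dx": 0,"dy": 0,"dz": 0,"turn": 0}]}}

```text
clock: 14.93
position: [0.6075, -0.2157, 0.0392]
ee_rot: [0.009, 0.833, 0.553, 0.004]
contact_force: [-0.6, 0.1, -0.7]
width: 0.0854
```

{"name": "play_rows", "arguments": {"series": [{"fingers": -1,"dx": 0,"dy": 0,"dz": 4,"turn": 0},{"fingers": -1,"dx": 0,"dy": 0,"dz": 10,"turn": 0},{"fingers": -1,"dx": 0,"dy": 0,"dz": 16,"turn": 0},{"fingers": -1,"dx": 0,"dy": 0,"dz": 20,"turn": 0},{"fingers": -1,"dx": 0,"dy": 0,"dz": 20,"turn": 0},{"fingers": -1,"dx": 0,"dy": 0,"dz": 20,"turn": 0},{"fingers": -1,"dx": 0,"dy": 0,"dz": 20,"turn": 0},{"fingers": -1,"dx": 0,"dy": 0,"dz": 20,"turn": 0},{"fingers": -1,"dx": 0,"dy": 0,"dz": 20,"turn": 0},{"fingers": -1,"dx": 0,"dy": 0,"dz": 16,"turn": 0},{"fingers": -1,"dx": 0,"dy": 0,"dz": 10,"turn": 0},{"fingers": -1,"dx": 0,"dy": 0,"dz": 6,"turn": 0},{"fingers": -1,"dx": 0,"dy": 0,"dz": 3,"turn": 0},{"fingers": -1,"dx": 0,"dy": 0,"dz": 0,"turn": 0},{"fingers": -1,"dx": 0,"dy": 0,"dz": 0,"turn": 0}]}}

```text
clock: 16.18
position: [0.6056, -0.2147, 0.2422]
ee_rot: [0.011, 0.833, 0.553, 0.005]
contact_force: [0.3, 0.2, 0.7]
width: 0.0855
```

```bash
python3 - <<'E'
from h import *
st=get_state(); im=get_image("wrist"); C=cam(im,st); save(im,"w6")
print("tool",np.round(tool(st),4),st["ee_rot"],st["width"],st["contact_force"])
for m in masks_of(im,"square_jar")[:1]:
    print(m["p"],m["xy"],fit([(C,m["region"])],"square_jar",.604,-.214,.008,(1.16,)))
for l in ("hex_jar","round_jar"):
    for m in masks_of(im,l)[:4]: print(l,m["p"],m["xy"],m["region"].sum(),onz(C,m["xy"],.05))
E
```

```text
tool [ 0.6056 -0.2147  0.2422  1.1728] [0.0108295  0.83286549 0.55334483 0.00522429] 0.08547144180293786 [0.34399136 0.18747163 0.69020651]
0.6 [323.2, 207.8] [ 0.0404  0.605  -0.2147  1.1667]
hex_jar 0.67 [64.4, 17.7] 3792 [ 0.38382239 -0.34182448  0.05      ]
hex_jar 0.65 [214.0, 79.4] 1937 [ 0.46810638 -0.25502903  0.05      ]
round_jar 0.59 [172.0, 64.3] 4965 [ 0.44494497 -0.28117984  0.05      ]
```

View pics/w6.png

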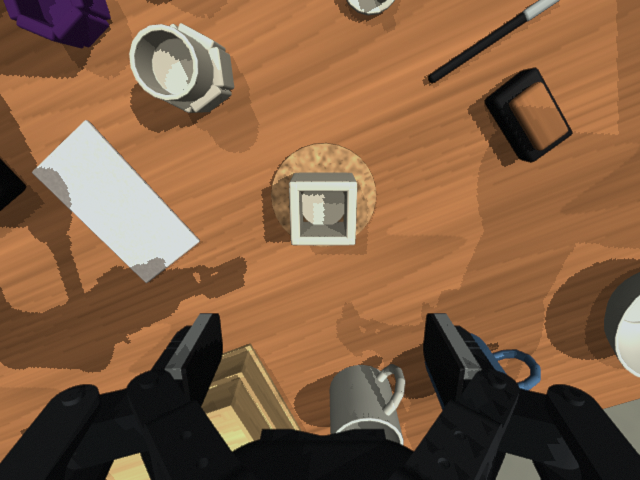

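{"name": "play_rows", "arguments": {"series": [{"fingers": -1,"dx": -6,"dy": -2,"dz": 0,"turn": 0},{"fingers": -1,"dx": -12,"dy": -4,"dz": 0,"turn": 0},{"fingers": -1,"dx": -18,"dy": -6,"dz": 0,"turn": 0},{"fingers": -1,"dx": -20,"dy": -7,"dz": 0,"turn": 0},{"fingers": -1,"dx": -20,"dy": -7,"dz": 0,"turn": 0},{"fingers": -1,"dx": -20,"dy": -7,"dz": 0,"turn": 0},{"fingers": -1,"dx": -20,"dy": -7,"dz": 0,"turn": 0},{"fingers": -1,"dx": -18,"dy": -6,"dz": 0,"turn": 0},{"fingers": -1,"dx": -12,"dy": -4,"dz": 0,"turn": 0},{"fingers": -1,"dx": -6,"dy": -3,"dz": 0,"turn": 0},{"fingers": -1,"dx": -3,"dy": -1,"dz": 0,"turn": 0},{"fingers": -1,"dx": 0,"dy": 0,"dz": 0,"turn": 0},{"fingers": -1,"dx": 0,"dy": 0,"dz": 0,"turn": 0}]}}

```text
clock: 17.47
position: [0.4331, -0.2699, 0.2358]
ee_rot: [0.005, 0.833, 0.553, 0.001]
contact_force: [-0.4, -0.0, 0.5]
width: 0.0852
```

```bash
cat >> h.py <<'E'
def stackfit(views,x,y,yaws=(0,.35,.7)):
    def cost(q):
        c=0
        for C,m in views:
            s=sil(C,"hex_jar",(q[0],q[1],0,q[2]))|sil(C,"round_jar",(q[0],q[1],.04,0)); c+=1-(s&m).sum()/(s|m).sum()
        return c/len(views)
    out=[]
    for w in yaws:
        r=minimize(cost,[x,y,w],method="Nelder-Mead",options=dict(initial_simplex=[[x,y,w],[x+.015,y,w],[x,y+.015,w],[x,y,w+.2]],xatol=2e-4,fatol=1e-4)); out.append((r.fun,*r.x))
    return np.round(sorted(out),4)
E
python3 - <<'E'
from h import *
st=get_state(); im=get_image("wrist"); C=cam(im,st); save(im,"w7")
print("tool",np.round(tool(st),4),st["ee_rot"])
h=masks_of(im,"hex_jar")[:5]; r=masks_of(im,"round_jar")[:2]
for m in h+r: print(m["p"],m["xy"],m["region"].sum(),onz(C,m["xy"],.04),im["pixels"][m["region"]].mean(0))
w=[m for m in h if np.ptp(im["pixels"][m["region"]].mean(0))<40]
u=r[0]["region"].copy()
for m in w: u|=m["region"]
u=cv2.morphologyEx(u.astype(np.uint8),cv2.MORPH_CLOSE,np.ones((7,7)))>0
print(stackfit([(C,u)],.44,-.27)); print(fit([(C,r[0]["region"])],"round_jar",.44,-.27,.04))
E
```

```text
tool [ 0.4331 -0.2699  0.2358  1.1722] [0.00536762 0.83308418 0.55311857 0.00133303]
0.92 [325.8, 204.9] 1306 [ 0.42799668 -0.26531798  0.04      ] [169.2136294  167.28330781 151.23583461]
0.84 [98.5, 117.6] 6095 [ 0.28000099 -0.41749253  0.04      ] [53.54060705 25.92436423 66.911895  ]
0.7 [400.4, 27.1] 4852 [ 0.31656224 -0.15404371  0.04      ] [ 91.68755153  47.40725474 113.75741962]
0.67 [212.2, 170.1] 4657 [ 0.35806828 -0.34818984  0.04      ] [ 98.45243719  48.57569251 120.81082242]
0.55 [315.7, 112.7] 4748 [ 0.34948742 -0.24201965  0.04      ] [103.42818029  52.15985678 127.51347936]
0.67 [326.6, 205.8] 1256 [ 0.42908724 -0.26495747  0.04      ] [171.31687898 169.85031847 153.83598726]
[[ 0.7136  0.4485 -0.2749  0.2268]
 [ 0.7138  0.4475 -0.2744  0.2444]
 [ 0.7178  0.4469 -0.2735  0.8278]]
[ 0.6775  0.4301 -0.2666  0.2512]
```

View pics/w7.png

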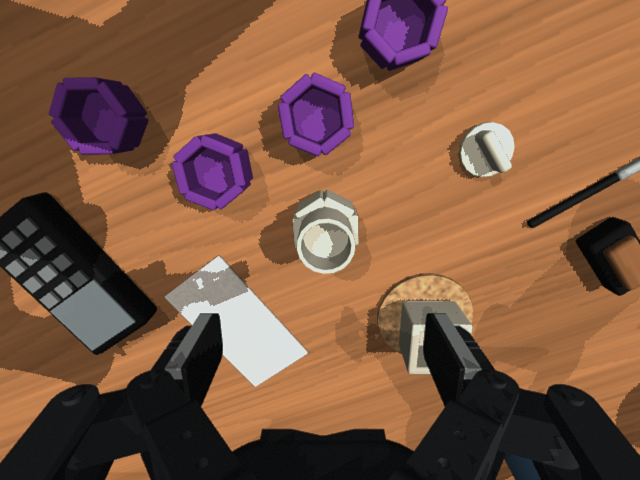

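```bash
cat >> h.py <<'E'
def white(im,uv,mx=80):
    # connected near-grey (stoneware) blob around uv
    hsv=cv2.cvtColor(im["pixels"],cv2.COLOR_RGB2HSV)
    m=((hsv[...,1]<mx)&(hsv[...,2]>50)).astype(np.uint8); m=cv2.morphologyEx(m,cv2.MORPH_CLOSE,np.ones((5,5)))
    n,l,s,c=cv2.connectedComponentsWithStats(m)
    u,v=map(int,uv); k=np.bincount(l[v-8:v+9,u-8:u+9].ravel(),minlength=n)[1:].argmax()+1
    b=(l==k).astype(np.uint8); cs=cv2.findContours(b,0,2)[0]; cv2.drawContours(b,cs,-1,1,-1); return b>0
E
python3 - <<'E'
from h import *
st=get_state(); im=get_image("wrist"); C=cam(im,st)
u=white(im,(326,232)); ys,xs=np.where(u); print(u.sum(),xs.min(),ys.min(),xs.max(),ys.max())
for r in stackfit([(C,u)],.44,-.27): print(r)
v=[(C,u)]
for n,uv in(("scene",(236,322)),("side",(332,172))):
    i=get_image(n); b=white(i,uv); ys,xs=np.where(b); print(n,b.sum(),xs.min(),ys.min(),xs.max(),ys.max()); v.append((cam(i),b))
for r in stackfit(v[1:],.44,-.27): print(r)
b=stackfit(v[:1],.44,-.27)[0]
print("knob/bar/purple clear check, hex flats at", [round((b[3]+k*np.pi/3)%np.pi,3) for k in range(3)])
E
```

```text
4377 292 190 358 272
[ 0.0648  0.4503 -0.2753  0.0104]
[ 0.0695  0.4504 -0.2749  0.4655]
[ 0.0732  0.4499 -0.2753  0.8308]
scene 1728 217 293 256 347
side 2624 269 128 346 194
[ 0.3401  0.4496 -0.2747  0.8749]
[ 0.3409  0.4498 -0.2743  0.0175]
[ 0.3458  0.4502 -0.2747  0.4208]
knob/bar/purple clear check, hex flats at [np.float64(0.01), np.float64(1.058), np.float64(2.105)]
```

{"name": "play_rows", "arguments": {"series": [{"fingers": -1,"dx": 5,"dy": -1.5,"dz": 0,"turn": 0},{"fingers": -1,"dx": 6,"dy": -2,"dz": -6,"turn": 0},{"fingers": -1,"dx": 3,"dy": -1,"dz": -12,"turn": 0},{"fingers": -1,"dx": 0,"dy": 0,"dz": -16,"turn": 0},{"fingers": -1,"dx": 0,"dy": 0,"dz": -18,"turn": 0},{"fingers": -1,"dx": 0,"dy": 0,"dz": -18,"turn": 0},{"fingers": -1,"dx": 0,"dy": 0,"dz": -14,"turn": 0},{"fingers": -1,"dx": 0,"dy": 0,"dz": -10,"turn": 0},{"fingers": -1,"dx": 0,"dy": 0,"dz": -6,"turn": 0},{"fingers": -1,"dx": 0,"dy": 0,"dz": -3,"turn": 0},{"fingers": -1,"dx": 0,"dy": 0,"dz": 0,"turn": 0},{"fingers": -1,"dx": 0,"dy": 0,"dz": 0,"turn": 0}]}}

```text
clock: 18.77
position: [0.4562, -0.2755, 0.1248]
ee_rot: [0.007, 0.832, 0.555, 0.003]
contact_force: [-0.1, 0.3, 0.2]
width: 0.0853
```

```bash
python3 - <<'E'
from h import *
st=get_state(); im=get_image("wrist"); C=cam(im,st); save(im,"w8")
print("tool",np.round(tool(st),4),st["ee_rot"])
c=proj(C,[.45,-.275,.086])[0]; u=white(im,c); ys,xs=np.where(u); print(c,u.sum(),xs.min(),ys.min(),xs.max(),ys.max())
for r in stackfit([(C,u)],.45,-.275): print(r)
E
```

```text
tool [ 0.4562 -0.2755  0.1248  1.1769] [0.00704801 0.83176856 0.55507189 0.00256604]
[319.51064034 276.25486037] 10528 270 187 369 317
[ 0.0491  0.4504 -0.2751  0.1317]
[ 0.0493  0.4499 -0.275   0.1717]
[ 0.0499  0.4505 -0.2749  0.2254]
```

{"name": "play_rows", "arguments": {"series": [{"fingers": -1,"dx": -3,"dy": 0,"dz": -4,"turn": 0},{"fingers": -1,"dx": -2,"dy": 0,"dz": -8,"turn": 0},{"fingers": -1,"dx": 0,"dy": 0,"dz": -10,"turn": 0},{"fingers": -1,"dx": 0,"dy": 0,"dz": -10,"turn": 0},{"fingers": -1,"dx": 0,"dy": 0,"dz": -8,"turn": 0},{"fingers": -1,"dx": 0,"dy": 0,"dz": -5,"turn": 0},{"fingers": -1,"dx": 0,"dy": 0,"dz": -3,"turn": 0},{"fingers": -1,"dx": 0,"dy": 0,"dz": 0,"turn": 0},{"fingers": -1,"dx": 0,"dy": 0,"dz": 0,"turn": 0}]}}

```text
clock: 19.57
position: [0.4516, -0.2771, 0.0764]
ee_rot: [0.011, 0.832, 0.555, 0.004]
contact_force: [0.2, -0.7, -0.3]
width: 0.0853
```

{"name": "play_rows", "arguments": {"series": [{"fingers": -1,"dx": -1,"dy": 1,"dz": -3,"turn": 0},{"fingers": -1,"dx": -0.5,"dy": 0.5,"dz": -4,"turn": 0},{"fingers": -1,"dx": 0,"dy": 0,"dz": -3,"turn": 0},{"fingers": -1,"dx": 0,"dy": 0,"dz": -2,"turn": 0},{"fingers": -1,"dx": 0,"dy": 0,"dz": -1,"turn": 0},{"fingers": -1,"dx": 0,"dy": 0,"dz": 0,"turn": 0},{"fingers": -1,"dx": 0,"dy": 0,"dz": 0,"turn": 0}]}}

```text
clock: 20.15
position: [0.4508, -0.2761, 0.0633]
ee_rot: [0.012, 0.832, 0.555, 0.004]
contact_force: [-0.2, -0.4, -0.9]
width: 0.0857
```

```bash
python3 - <<'E'
from h import *
st=get_state(); print("tool",np.round(tool(st),4),st["ee_rot"],st["contact_force"])
im=get_image("wrist"); save(im,"w9")
E
```

```text
tool [ 0.4508 -0.2761  0.0633  1.1765] [0.01235434 0.83181018 0.55490756 0.00409747] [-0.15510389 -0.36796787 -0.89104797]
```

View pics/w9.png

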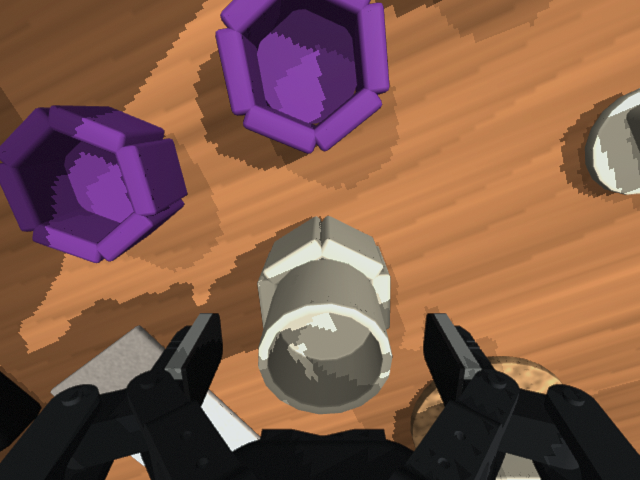

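The round jar is centred between the open pads at about (325,350), with the hexagonal jar below it. The purple jars are clear. I'll grip and lift.

{"name": "play_rows", "arguments": {"series": [{"fingers": 1,"dx": 0,"dy": 0,"dz": 0,"turn": 0},{"fingers": 1,"dx": 0,"dy": 0,"dz": 0,"turn": 0},{"fingers": 1,"dx": 0,"dy": 0,"dz": 0,"turn": 0},{"fingers": 1,"dx": 0,"dy": 0,"dz": 0,"turn": 0},{"fingers": 1,"dx": 0,"dy": 0,"dz": 0,"turn": 0},{"fingers": 1,"dx": 0,"dy": 0,"dz": 0,"turn": 0},{"fingers": 1,"dx": 0,"dy": 0,"dz": 0,"turn": 0},{"fingers": 1,"dx": 0,"dy": 0,"dz": 0,"turn": 0},{"fingers": 1,"dx": 0,"dy": 0,"dz": 0,"turn": 0}], "squeeze": 30}}

```text
clock: 20.95
position: [0.4512, -0.2761, 0.0639]
ee_rot: [0.013, 0.832, 0.555, 0.004]
contact_force: [-0.3, 0.2, 0.4]
width: 0.0502
```

{"name": "play_rows", "arguments": {"series": [{"fingers": 1,"dx": 0,"dy": 0,"dz": 3,"turn": 0},{"fingers": 1,"dx": 0,"dy": 0,"dz": 4,"turn": 0},{"fingers": 1,"dx": 0,"dy": 0,"dz": 4,"turn": 0},{"fingers": 1,"dx": 0,"dy": 0,"dz": 6,"turn": 0},{"fingers": 1,"dx": 0,"dy": 0,"dz": 10,"turn": 0},{"fingers": 1,"dx": 0,"dy": 0,"dz": 14,"turn": 0},{"fingers": 1,"dx": 0,"dy": 0,"dz": 16,"turn": 0},{"fingers": 1,"dx": 0,"dy": 0,"dz": 16,"turn": 0},{"fingers": 1,"dx": 0,"dy": 0,"dz": 16,"turn": 0},{"fingers": 1,"dx": 0,"dy": 0,"dz": 12,"turn": 0},{"fingers": 1,"dx": 0,"dy": 0,"dz": 8,"turn": 0},{"fingers": 1,"dx": 0,"dy": 0,"dz": 4,"turn": 0},{"fingers": 1,"dx": 0,"dy": 0,"dz": 2,"turn": 0},{"fingers": 1,"dx": 0,"dy": 0,"dz": 0,"turn": 0},{"fingers": 1,"dx": 0,"dy": 0,"dz": 0,"turn": 0}]}}

```text
clock: 22.2
position: [0.4485, -0.2745, 0.1871]
ee_rot: [0.011, 0.832, 0.555, 0.004]
contact_force: [-0.7, 0.1, -2.3]
width: 0.0497
```

```bash
python3 - <<'E'
from h import *
st=get_state(); im=get_image("wrist"); C=cam(im,st); save(im,"w10"); p=st["position"]
print("tool",np.round(tool(st),4),st["ee_rot"],st["width"],st["contact_force"])
for m in masks_of(im,"round_jar")[:2]: print(m["p"],m["xy"],m["region"].sum(),fit([(C,m["region"])],"round_jar",p[0],p[1],p[2]-.023))
v=[]
for n in("scene","side"):
    i=get_image(n); save(i,n+"10"); 
    for m in masks_of(i,"hex_jar"):
        if np.ptp(i["pixels"][m["region"]].mean(0))<45: print(n,m["p"],m["xy"],m["region"].sum()); v.append((cam(i),m["region"])); break
for w in(0,.2,.4,.6,.8): print(fit(v,"hex_jar",.45,-.275,0,(w,)))
E
```

```text
tool [ 0.4485 -0.2745  0.1871  1.1765] [0.01137262 0.83183282 0.55489799 0.00361149] 0.0497334065308382 [-0.65855901  0.14424366 -2.30957422]
0.8 [323.4, 340.3] 16192 [ 0.0427  0.4468 -0.2744 -0.0648]
scene 0.74 [236.3, 327.8] 1324
side 0.93 [331.5, 181.5] 787
[ 0.1056  0.4514 -0.2741  0.0175]
[ 0.1077  0.4518 -0.2742  0.0186]
[ 0.1068  0.4507 -0.2753  1.0329]
[ 0.1104  0.451  -0.2742  1.0265]
[ 0.1074  0.4518 -0.2755  1.0675]
```

{"name": "play_rows", "arguments": {"series": [{"fingers": 1,"dx": 5,"dy": 2,"dz": 0,"turn": 0},{"fingers": 1,"dx": 10,"dy": 4,"dz": 0,"turn": 0},{"fingers": 1,"dx": 16,"dy": 6,"dz": 0,"turn": 0},{"fingers": 1,"dx": 18,"dy": 7,"dz": 0,"turn": 0},{"fingers": 1,"dx": 18,"dy": 7,"dz": 0,"turn": 0},{"fingers": 1,"dx": 18,"dy": 7,"dz": 0,"turn": 0},{"fingers": 1,"dx": 18,"dy": 7,"dz": 0,"turn": 0},{"fingers": 1,"dx": 18,"dy": 6,"dz": 0,"turn": 0},{"fingers": 1,"dx": 12,"dy": 4,"dz": 0,"turn": 0},{"fingers": 1,"dx": 8,"dy": 3,"dz": 0,"turn": 0},{"fingers": 1,"dx": 5,"dy": 2,"dz": 0,"turn": 0},{"fingers": 1,"dx": 3,"dy": 1,"dz": 0,"turn": 0},{"fingers": 1,"dx": 0,"dy": 0,"dz": 0,"turn": 0},{"fingers": 1,"dx": 0,"dy": 0,"dz": 0,"turn": 0},{"fingers": 1,"dx": 0,"dy": 0,"dz": 0,"turn": 0}]}}

```text
clock: 23.75
position: [0.6113, -0.2099, 0.1833]
ee_rot: [0.009, 0.832, 0.555, 0.004]
contact_force: [0.5, -0.2, -1.4]
width: 0.0501
```

```bash
python3 - <<'E'
from h import *
st=get_state(); p=st["position"]; print("tool",np.round(tool(st),4),np.round(st["ee_rot"],4),st["width"],st["contact_force"])
for n in("wrist","scene","side"):
    i=get_image(n); save(i,n+"11"); C=cam(i,st)
    for l,z in(("square_jar",.008),("round_jar",p[2]-.0235)):
        for m in masks_of(i,l)[:1]: print(n,l,m["p"],np.round(m["xy"]),m["region"].sum(),fit([(C,m["region"])],l,.605,-.215,z,(1.16,)))
E
```

```text
tool [ 0.6113 -0.2099  0.1833  1.1764] [0.0092 0.8319 0.5549 0.0042] 0.05005279449314735 [ 0.49104821 -0.24427206 -1.41511943]
wrist square_jar 0.92 [311. 222.] 6476 [ 0.1173  0.6053 -0.215   1.1897]
wrist round_jar 0.92 [325. 341.] 16150 [ 0.0364  0.6105 -0.2095  1.0855]
scene square_jar 0.58 [330. 344.] 1768 [ 0.0864  0.6044 -0.2161  1.1941]
scene round_jar 0.62 [341. 283.] 961 [ 0.2409  0.6131 -0.2084  1.101 ]
side square_jar 0.95 [256. 190.] 1114 [ 0.0954  0.6068 -0.217   1.2554]
side round_jar 0.61 [253. 136.] 412 [ 0.4738  0.6076 -0.214   1.3063]
```

{"name": "play_rows", "arguments": {"series": [{"fingers": 1,"dx": -2.5,"dy": -2.5,"dz": 0,"turn": 0},{"fingers": 1,"dx": -2,"dy": -2,"dz": -4,"turn": 0},{"fingers": 1,"dx": 0,"dy": 0,"dz": -8,"turn": 0},{"fingers": 1,"dx": 0,"dy": 0,"dz": -12,"turn": 0},{"fingers": 1,"dx": 0,"dy": 0,"dz": -12,"turn": 0},{"fingers": 1,"dx": 0,"dy": 0,"dz": -12,"turn": 0},{"fingers": 1,"dx": 0,"dy": 0,"dz": -8,"turn": 0},{"fingers": 1,"dx": 0,"dy": 0,"dz": -6,"turn": 0},{"fingers": 1,"dx": 0,"dy": 0,"dz": -4,"turn": 0},{"fingers": 1,"dx": 0,"dy": 0,"dz": -2,"turn": 0},{"fingers": 1,"dx": 0,"dy": 0,"dz": 0,"turn": 0},{"fingers": 1,"dx": 0,"dy": 0,"dz": 0,"turn": 0}]}}

```text
clock: 25.2
position: [0.6055, -0.2154, 0.1092]
ee_rot: [0.009, 0.832, 0.554, 0.004]
contact_force: [-0.4, -0.0, -1.4]
width: 0.0496
```

{"name": "play_rows", "arguments": {"series": [{"fingers": 1,"dx": 0.7,"dy": 0,"dz": -3,"turn": 0},{"fingers": 1,"dx": 0,"dy": 0,"dz": -4,"turn": 0},{"fingers": 1,"dx": 0,"dy": 0,"dz": -4,"turn": 0},{"fingers": 1,"dx": 0,"dy": 0,"dz": -3,"turn": 0},{"fingers": 1,"dx": 0,"dy": 0,"dz": -1,"turn": 0},{"fingers": 1,"dx": 0,"dy": 0,"dz": 0,"turn": 0}]}}

```text
clock: 25.7
position: [0.6077, -0.2159, 0.0948]
ee_rot: [0.011, 0.832, 0.555, 0.005]
contact_force: [-0.1, -0.1, -0.7]
width: 0.0496
```

```bash
python3 - <<'E'
from h import *
st=get_state(); p=st["position"]; print("tool",np.round(tool(st),4),np.round(st["ee_rot"],4),st["width"],st["contact_force"])
for n in("wrist","scene","side"):
    i=get_image(n); C=cam(i,st)
    if n=="scene": save(i,"scene12",(260,260,420,400),5)
    for l,z in(("square_jar",.008),("round_jar",p[2]-.0235)):
        for m in masks_of(i,l)[:1]: print(n,l,m["p"],np.round(m["xy"]),m["region"].sum(),fit([(C,m["region"])],l,.605,-.215,z,(1.16,)))
E
```

```text
tool [ 0.6077 -0.2159  0.0948  1.1757] [0.0111 0.8321 0.5545 0.0054] 0.04958973177113818 [-0.1209523  -0.09188268 -0.69215603]
wrist round_jar 0.76 [325. 341.] 16102 [ 0.038   0.6072 -0.2158  1.4914]
scene square_jar 0.79 [330. 348.] 1200 [ 0.3779  0.606  -0.2151  1.1964]
scene round_jar 0.93 [334. 323.] 783 [ 0.2959  0.6129 -0.2121  1.4035]
side square_jar 0.9 [257. 190.] 867 [ 0.3049  0.6089 -0.2094  1.3219]
side round_jar 0.98 [258. 168.] 376 [ 0.4557  0.6014 -0.2162  1.3016]
```

View pics/scene12.png

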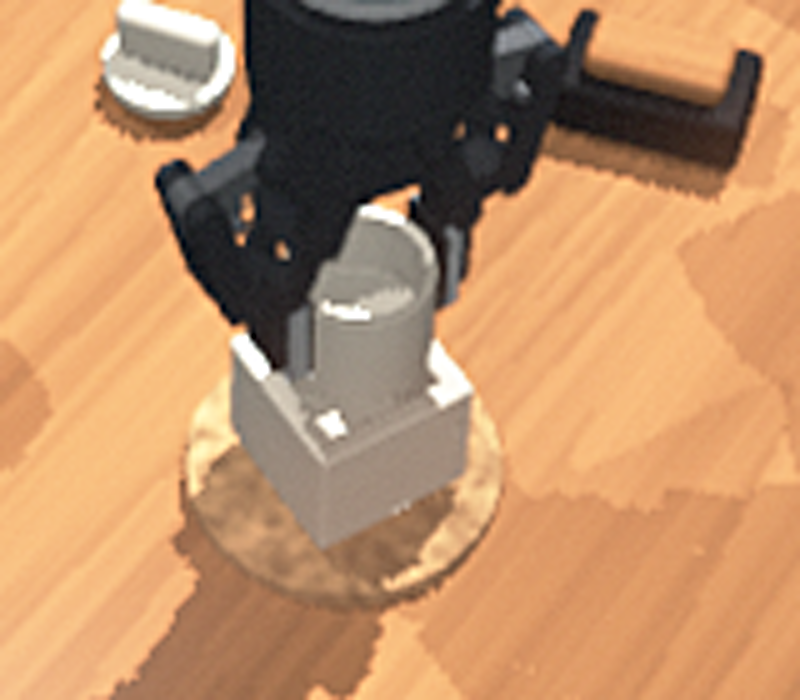

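The round jar hangs centred just above the square mouth.

{"name": "play_rows", "arguments": {"series": [{"fingers": 1,"dx": -1,"dy": 0.5,"dz": -2,"turn": 0},{"fingers": 1,"dx": -0.5,"dy": 0.2,"dz": -3,"turn": 0},{"fingers": 1,"dx": 0,"dy": 0,"dz": -3,"turn": 0},{"fingers": 1,"dx": 0,"dy": 0,"dz": -2,"turn": 0},{"fingers": 1,"dx": 0,"dy": 0,"dz": -1,"turn": 0},{"fingers": 1,"dx": 0,"dy": 0,"dz": 0,"turn": 0}]}}

```text
clock: 26.65
position: [0.606, -0.2152, 0.0831]
ee_rot: [0.011, 0.832, 0.555, 0.006]
contact_force: [0.6, 0.7, -1.1]
width: 0.05
```

{"name": "play_rows", "arguments": {"series": [{"fingers": 1,"dx": 0,"dy": 0,"dz": -1,"turn": 0},{"fingers": 1,"dx": 0,"dy": 0,"dz": -1,"turn": 0},{"fingers": 1,"dx": 0,"dy": 0,"dz": 0,"turn": 0}]}}

```text
clock: 26.9
position: [0.6065, -0.2159, 0.0822]
ee_rot: [0.012, 0.832, 0.555, 0.006]
contact_force: [-0.1, 0.9, -1.7]
width: 0.0498
```

{"name": "play_rows", "arguments": {"series": [{"fingers": 1,"dx": 0,"dy": 0,"dz": -1,"turn": 0},{"fingers": 1,"dx": 0,"dy": 0,"dz": -1,"turn": 0},{"fingers": 1,"dx": 0,"dy": 0,"dz": 0,"turn": 0}]}}

```text
clock: 27.15
position: [0.6071, -0.2165, 0.0821]
ee_rot: [0.014, 0.832, 0.555, 0.006]
contact_force: [-0.3, 0.1, -0.5]
width: 0.0495
```

{"name": "play_rows", "arguments": {"series": [{"fingers": 0.2,"dx": 0,"dy": 0,"dz": 0,"turn": 0},{"fingers": -0.2,"dx": 0,"dy": 0,"dz": 0,"turn": 0},{"fingers": -1,"dx": 0,"dy": 0,"dz": 0,"turn": 0},{"fingers": -1,"dx": 0,"dy": 0,"dz": 0,"turn": 0},{"fingers": -1,"dx": 0,"dy": 0,"dz": 0,"turn": 0},{"fingers": -1,"dx": 0,"dy": 0,"dz": 0,"turn": 0},{"fingers": -1,"dx": 0,"dy": 0,"dz": 0,"turn": 0}]}}

```text
clock: 27.73
position: [0.6077, -0.2162, 0.0814]
ee_rot: [0.014, 0.832, 0.555, 0.007]
contact_force: [0.1, 0.4, 0.2]
width: 0.0854
```

{"name": "play_rows", "arguments": {"series": [{"fingers": -1,"dx": 0,"dy": 0,"dz": 4,"turn": 0},{"fingers": -1,"dx": 0,"dy": 0,"dz": 10,"turn": 0},{"fingers": -1,"dx": 0,"dy": 0,"dz": 16,"turn": 0},{"fingers": -1,"dx": 0,"dy": 0,"dz": 20,"turn": 0},{"fingers": -1,"dx": 0,"dy": 0,"dz": 20,"turn": 0},{"fingers": -1,"dx": 0,"dy": 0,"dz": 20,"turn": 0},{"fingers": -1,"dx": 0,"dy": 0,"dz": 20,"turn": 0},{"fingers": -1,"dx": 0,"dy": 0,"dz": 20,"turn": 0},{"fingers": -1,"dx": 0,"dy": 0,"dz": 16,"turn": 0},{"fingers": -1,"dx": 0,"dy": 0,"dz": 10,"turn": 0},{"fingers": -1,"dx": 0,"dy": 0,"dz": 6,"turn": 0},{"fingers": -1,"dx": 0,"dy": 0,"dz": 3,"turn": 0},{"fingers": -1,"dx": 0,"dy": 0,"dz": 0,"turn": 0},{"fingers": -1,"dx": 0,"dy": 0,"dz": 0,"turn": 0}]}}

```text
clock: 28.9
position: [0.6062, -0.2155, 0.2642]
ee_rot: [0.016, 0.832, 0.555, 0.008]
contact_force: [0.5, 0.1, -0.3]
width: 0.0857
```

```bash
python3 - <<'E'
from h import *
st=get_state(); p=st["position"]; print("tool",np.round(tool(st),4),np.round(st["ee_rot"],4),st["width"],st["contact_force"])
for n in("wrist","scene","side"):
    i=get_image(n); C=cam(i,st)
    if n=="scene": save(i,"scene13",(170,240,420,400),3.2)
    for l,z in(("square_jar",.008),("round_jar",.058)):
        for m in masks_of(i,l)[:1]: print(n,l,m["p"],np.round(m["xy"]),m["region"].sum(),fit([(C,m["region"])],l,.605,-.215,z,(1.16,)))
E
```

```text
tool [ 0.6062 -0.2155  0.2642  1.1758] [0.0165 0.832  0.5545 0.0083] 0.08570544450589956 [ 0.52023946  0.07829819 -0.29370419]
wrist square_jar 0.57 [323. 178.] 1697 [ 0.6195  0.6048 -0.2151  1.176 ]
wrist round_jar 0.71 [326. 215.] 3042 [ 0.0278  0.6065 -0.216   1.372 ]
scene square_jar 0.73 [330. 348.] 1054 [ 0.4631  0.6066 -0.2158  1.172 ]
scene round_jar 0.96 [332. 326.] 943 [ 0.1405  0.6054 -0.2152  1.1893]
side square_jar 0.66 [258. 191.] 828 [ 0.3455  0.6064 -0.2122  1.2078]
side round_jar 0.85 [254. 174.] 582 [ 0.1441  0.6091 -0.2182  1.4148]
```

View pics/scene13.png

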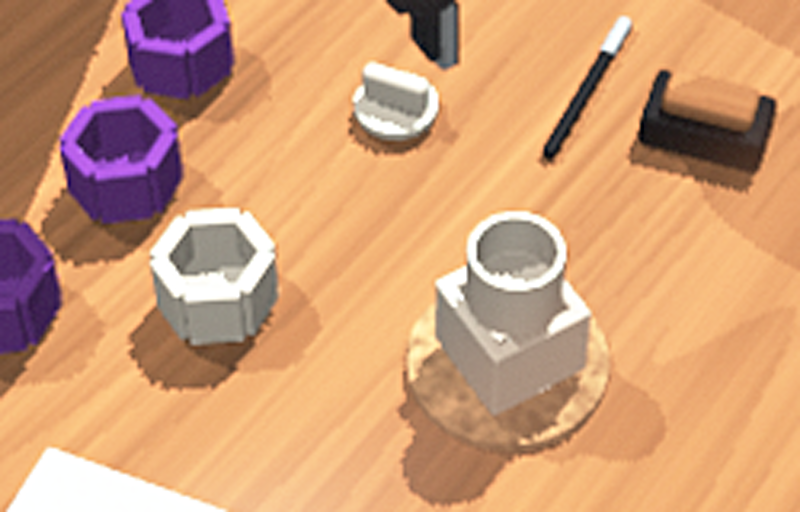

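{"name": "play_rows", "arguments": {"series": [{"fingers": -1,"dx": -6,"dy": -2,"dz": 0,"turn": 0},{"fingers": -1,"dx": -12,"dy": -4,"dz": 0,"turn": 0},{"fingers": -1,"dx": -18,"dy": -7,"dz": 0,"turn": -0.03},{"fingers": -1,"dx": -20,"dy": -8,"dz": -5,"turn": -0.03},{"fingers": -1,"dx": -20,"dy": -8,"dz": -10,"turn": -0.03},{"fingers": -1,"dx": -20,"dy": -8,"dz": -10,"turn": -0.02},{"fingers": -1,"dx": -20,"dy": -8,"dz": -10,"turn": 0},{"fingers": -1,"dx": -14,"dy": -5,"dz": -5,"turn": 0},{"fingers": -1,"dx": -8,"dy": -3,"dz": 0,"turn": 0},{"fingers": -1,"dx": -4,"dy": -2,"dz": 0,"turn": 0},{"fingers": -1,"dx": 0,"dy": 0,"dz": 0,"turn": 0},{"fingers": -1,"dx": 0,"dy": 0,"dz": 0,"turn": 0},{"fingers": -1,"dx": 0,"dy": 0,"dz": 0,"turn": 0}]}}

```text
clock: 30.43
position: [0.4501, -0.273, 0.2234]
ee_rot: [0.018, 0.863, 0.506, 0.006]
contact_force: [0.1, -0.6, -0.2]
width: 0.0856
```

```bash
cat > hx.py <<'E'
from h import *
st=get_state(); im=get_image("wrist"); C=cam(im,st); save(im,"w14")
print("tool",np.round(tool(st),4),np.round(st["ee_rot"],4))
c=proj(C,[.451,-.275,.04])[0]; ms=[m for m in masks_of(im,"hex_jar") if np.ptp(im["pixels"][m["region"]].mean(0))<45]
for m in ms[:1]:
    print(m["p"],m["xy"],m["region"].sum())
    for w in(-.2,0,.2,.4,.6): print(fit([(C,m["region"])],"hex_jar",.451,-.275,0,(w,)))
u=white(im,c); print(c,u.sum()); print(fit([(C,u)],"hex_jar",.451,-.275,0,(-.2,0,.2,.5)))
E
python3 hx.py
```

```text
tool [ 0.4501 -0.273   0.2234  1.06  ] [0.0178 0.8626 0.5055 0.0064]
0.85 [322.2, 208.0] 4123
[ 0.0921  0.4508 -0.2758  0.1748]
[ 0.0889  0.4511 -0.2743  0.2429]
[ 0.0884  0.4508 -0.275   0.2444]
[ 0.097   0.452  -0.2756  0.2449]
[ 0.0947  0.4496 -0.2757  1.2147]
[322.53246926 211.70826601] 4268
[ 0.0601  0.4509 -0.2754  0.1982]
```

View pics/w14.png

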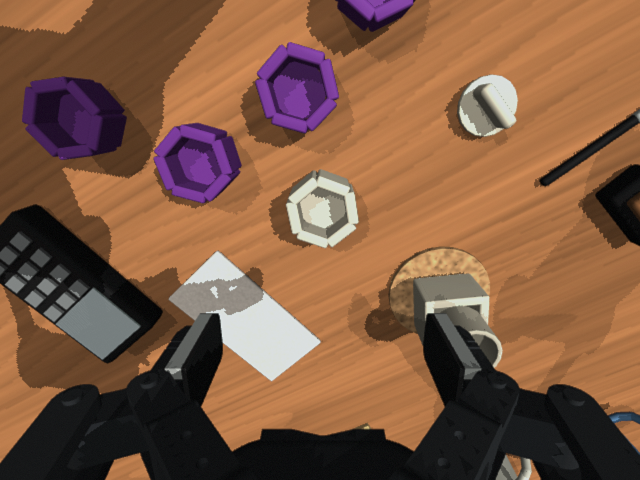

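The white hexagonal jar is at (322,210). Its flats are turned about +0.2 rad from the jaws, which the wrist fits confirm. I'll turn and descend.

{"name": "play_rows", "arguments": {"series": [{"fingers": -1,"dx": 0,"dy": -1,"dz": -4,"turn": 0.03},{"fingers": -1,"dx": 0,"dy": 0,"dz": -10,"turn": 0.05},{"fingers": -1,"dx": 0,"dy": 0,"dz": -15,"turn": 0.05},{"fingers": -1,"dx": 0,"dy": 0,"dz": -16,"turn": 0.04},{"fingers": -1,"dx": 0,"dy": 0,"dz": -16,"turn": 0.02},{"fingers": -1,"dx": 0,"dy": 0,"dz": -16,"turn": 0},{"fingers": -1,"dx": 0,"dy": 0,"dz": -12,"turn": 0},{"fingers": -1,"dx": 0,"dy": 0,"dz": -8,"turn": 0},{"fingers": -1,"dx": 0,"dy": 0,"dz": -5,"turn": 0},{"fingers": -1,"dx": 0,"dy": 0,"dz": -2,"turn": 0},{"fingers": -1,"dx": 0,"dy": 0,"dz": 0,"turn": 0},{"fingers": -1,"dx": 0,"dy": 0,"dz": 0,"turn": 0},{"fingers": -1,"dx": 0,"dy": 0,"dz": 0,"turn": 0}]}}

```text
clock: 31.62
position: [0.461, -0.2737, 0.1183]
ee_rot: [0.022, 0.805, 0.593, 0.011]
contact_force: [0.0, -0.1, 0.8]
width: 0.0856
```

```bash
sed -i s/w14/w15/ hx.py; python3 hx.py
```

```text
tool [ 0.461  -0.2737  0.1183  1.2702] [0.0225 0.8047 0.5932 0.0112]
0.86 [317.9, 236.7] 9055
[ 0.0774  0.4505 -0.2747  0.1745]
[ 0.0749  0.4507 -0.2754  0.1478]
[ 0.0751  0.4502 -0.2751  0.14  ]
[ 0.0747  0.4506 -0.2759  0.1864]
[ 0.0802  0.4498 -0.2748  1.202 ]
[317.12072607 240.57907212] 9141
[ 0.0636  0.4506 -0.2756  0.1607]
```

View pics/w15.png

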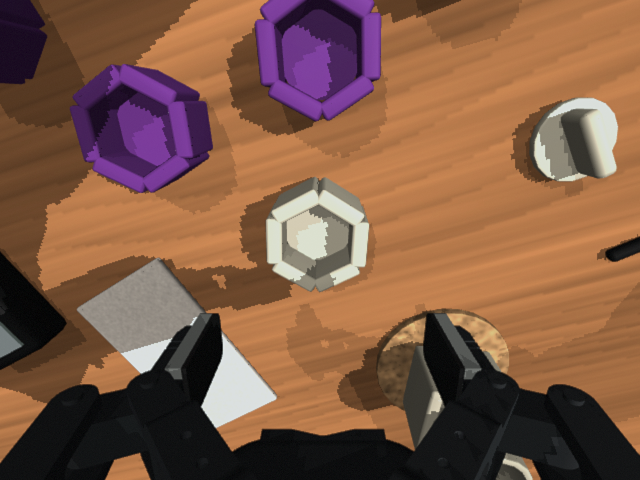

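{"name": "play_rows", "arguments": {"series": [{"fingers": -1,"dx": -3,"dy": 0,"dz": -4,"turn": 0},{"fingers": -1,"dx": -4,"dy": -1,"dz": -10,"turn": 0},{"fingers": -1,"dx": -3,"dy": 0,"dz": -12,"turn": 0},{"fingers": -1,"dx": 0,"dy": 0,"dz": -12,"turn": 0},{"fingers": -1,"dx": 0,"dy": 0,"dz": -8,"turn": 0},{"fingers": -1,"dx": 0,"dy": 0,"dz": -5,"turn": 0},{"fingers": -1,"dx": 0,"dy": 0,"dz": -2,"turn": 0},{"fingers": -1,"dx": 0,"dy": 0,"dz": 0,"turn": 0},{"fingers": -1,"dx": 0,"dy": 0,"dz": 0,"turn": 0}]}}

```text
clock: 32.47
position: [0.4511, -0.2765, 0.0659]
ee_rot: [0.026, 0.805, 0.593, 0.012]
contact_force: [-0.5, 0.3, 1.2]
width: 0.0852
```

{"name": "play_rows", "arguments": {"series": [{"fingers": -1,"dx": 0,"dy": 0.5,"dz": -4,"turn": 0},{"fingers": -1,"dx": 0,"dy": 0.5,"dz": -8,"turn": 0},{"fingers": -1,"dx": 0,"dy": 0,"dz": -9,"turn": 0},{"fingers": -1,"dx": 0,"dy": 0,"dz": -8,"turn": 0},{"fingers": -1,"dx": 0,"dy": 0,"dz": -5,"turn": 0},{"fingers": -1,"dx": 0,"dy": 0,"dz": -2,"turn": 0},{"fingers": -1,"dx": 0,"dy": 0,"dz": 0,"turn": 0},{"fingers": -1,"dx": 0,"dy": 0,"dz": 0,"turn": 0}]}}

```text
clock: 33.13
position: [0.4519, -0.2757, 0.0267]
ee_rot: [0.027, 0.805, 0.593, 0.012]
contact_force: [-0.9, -0.3, 0.1]
width: 0.0851
```

Pose is good, so I'll grip and lift.

{"name": "play_rows", "arguments": {"series": [{"fingers": 1,"dx": -0.5,"dy": 0,"dz": -1,"turn": 0},{"fingers": 1,"dx": 0,"dy": 0,"dz": 0,"turn": 0},{"fingers": 1,"dx": 0,"dy": 0,"dz": 0,"turn": 0},{"fingers": 1,"dx": 0,"dy": 0,"dz": 0,"turn": 0},{"fingers": 1,"dx": 0,"dy": 0,"dz": 0,"turn": 0},{"fingers": 1,"dx": 0,"dy": 0,"dz": 0,"turn": 0},{"fingers": 1,"dx": 0,"dy": 0,"dz": 0,"turn": 0},{"fingers": 1,"dx": 0,"dy": 0,"dz": 0,"turn": 0}], "squeeze": 40}}

```text
clock: 33.8
position: [0.4514, -0.2757, 0.0261]
ee_rot: [0.028, 0.805, 0.593, 0.012]
contact_force: [-0.1, 0.1, -1.3]
width: 0.0611
```

{"name": "play_rows", "arguments": {"series": [{"fingers": 1,"dx": 0,"dy": 0,"dz": 4,"turn": 0},{"fingers": 1,"dx": 0,"dy": 0,"dz": 8,"turn": 0},{"fingers": 1,"dx": 0,"dy": 0,"dz": 14,"turn": 0},{"fingers": 1,"dx": 0,"dy": 0,"dz": 18,"turn": 0},{"fingers": 1,"dx": 0,"dy": 0,"dz": 20,"turn": 0},{"fingers": 1,"dx": 0,"dy": 0,"dz": 20,"turn": 0},{"fingers": 1,"dx": 0,"dy": 0,"dz": 20,"turn": 0},{"fingers": 1,"dx": 0,"dy": 0,"dz": 20,"turn": 0},{"fingers": 1,"dx": 0,"dy": 0,"dz": 18,"turn": 0},{"fingers": 1,"dx": 0,"dy": 0,"dz": 14,"turn": 0},{"fingers": 1,"dx": 0,"dy": 0,"dz": 10,"turn": 0},{"fingers": 1,"dx": 0,"dy": 0,"dz": 6,"turn": 0},{"fingers": 1,"dx": 0,"dy": 0,"dz": 3,"turn": 0},{"fingers": 1,"dx": 0,"dy": 0,"dz": 0,"turn": 0},{"fingers": 1,"dx": 0,"dy": 0,"dz": 0,"turn": 0}]}}

```text
clock: 35.05
position: [0.4464, -0.2721, 0.2145]
ee_rot: [0.026, 0.805, 0.593, 0.011]
contact_force: [-0.1, -0.1, -2.6]
width: 0.0618
```

```bash
cat > hh.py <<'E'
from h import *
st=get_state(); im=get_image("wrist"); C=cam(im,st); save(im,"w16"); p=st["position"]
print("tool",np.round(tool(st),4),np.round(st["ee_rot"],4),st["width"],st["contact_force"])
ms=[m for m in masks_of(im,"hex_jar") if np.ptp(im["pixels"][m["region"]].mean(0))<45]
for m in ms[:2]: print(m["p"],m["xy"],m["region"].sum(),fit([(C,m["region"])],"hex_jar",p[0],p[1],p[2]-.026,(.2,)))
for m in masks_of(im,"round_jar")[:2]: print("round",m["p"],m["xy"],m["region"].sum(),fit([(C,m["region"])],"round_jar",.6063,-.2157,.058))
E
python3 hh.py
```

```text
tool [ 0.4464 -0.2721  0.2145  1.2704] [0.0258 0.8045 0.5932 0.0114] 0.06179640028699901 [-0.07827707 -0.0783413  -2.6396615 ]
0.59 [322.6, 332.4] 23986 [ 0.0653  0.4458 -0.2722  0.1611]
0.59 [80.1, 60.1] 8303 [ 1.      0.4464 -0.2721  0.2   ]
round 0.59 [452.5, 348.6] 218 [ 0.9432  0.6053 -0.2164  0.1881]
```

{"name": "play_rows", "arguments": {"series": [{"fingers": 1,"dx": 5,"dy": 2,"dz": 0,"turn": 0},{"fingers": 1,"dx": 10,"dy": 4,"dz": 0,"turn": 0},{"fingers": 1,"dx": 16,"dy": 6,"dz": 0,"turn": 0},{"fingers": 1,"dx": 18,"dy": 6,"dz": 0,"turn": 0},{"fingers": 1,"dx": 18,"dy": 6,"dz": 0,"turn": 0},{"fingers": 1,"dx": 18,"dy": 6,"dz": 0,"turn": 0},{"fingers": 1,"dx": 18,"dy": 6,"dz": 0,"turn": 0},{"fingers": 1,"dx": 18,"dy": 6,"dz": 0,"turn": 0},{"fingers": 1,"dx": 12,"dy": 4,"dz": 0,"turn": 0},{"fingers": 1,"dx": 8,"dy": 3,"dz": 0,"turn": 0},{"fingers": 1,"dx": 5,"dy": 1,"dz": 0,"turn": 0},{"fingers": 1,"dx": 2,"dy": 0,"dz": 0,"turn": 0},{"fingers": 1,"dx": 0,"dy": 0,"dz": 0,"turn": 0},{"fingers": 1,"dx": 0,"dy": 0,"dz": 0,"turn": 0},{"fingers": 1,"dx": 0,"dy": 0,"dz": 0,"turn": 0}]}}

```text
clock: 36.45
position: [0.6048, -0.2139, 0.2055]
ee_rot: [0.019, 0.805, 0.593, 0.01]
contact_force: [-0.6, -0.3, -2.4]
width: 0.0615
```

```bash
sed -i s/w16/w17/ hh.py; python3 hh.py
```

```text
tool [ 0.6048 -0.2139  0.2055  1.2697] [0.0186 0.8049 0.593  0.0095] 0.061457423633623304 [-0.57770554 -0.30594715 -2.36827569]
0.73 [326.4, 329.4] 23980 [ 0.0656  0.6045 -0.2142  0.2036]
0.46 [61.6, 2.0] 130 [ 1.      0.6048 -0.2139  0.2   ]
round 0.9 [324.8, 224.3] 2697 [ 0.4237  0.606  -0.2155 -0.0334]
```

{"name": "play_rows", "arguments": {"series": [{"fingers": 1,"dx": 1,"dy": -1,"dz": -4,"turn": 0},{"fingers": 1,"dx": 0.5,"dy": -0.5,"dz": -8,"turn": 0},{"fingers": 1,"dx": 0,"dy": 0,"dz": -10,"turn": 0},{"fingers": 1,"dx": 0,"dy": 0,"dz": -12,"turn": 0},{"fingers": 1,"dx": 0,"dy": 0,"dz": -10,"turn": 0},{"fingers": 1,"dx": 0,"dy": 0,"dz": -8,"turn": 0},{"fingers": 1,"dx": 0,"dy": 0,"dz": -5,"turn": 0},{"fingers": 1,"dx": 0,"dy": 0,"dz": -3,"turn": 0},{"fingers": 1,"dx": 0,"dy": 0,"dz": -1,"turn": 0},{"fingers": 1,"dx": 0,"dy": 0,"dz": 0,"turn": 0},{"fingers": 1,"dx": 0,"dy": 0,"dz": 0,"turn": 0}]}}

```text
clock: 37.52
position: [0.6044, -0.2161, 0.1378]
ee_rot: [0.018, 0.806, 0.592, 0.009]
contact_force: [0.4, -0.7, -2.4]
width: 0.0615
```

```bash
sed -i s/w17/w18/ hh.py; python3 hh.py; python3 -c "
from h import *
save(get_image('scene'),'scene18',(260,220,420,400),3.3); save(get_image('side'),'side18',(200,100,320,240),4)"; python3 -c "
import cv2,numpy as np
a=cv2.imread('pics/scene18.png');b=cv2.imread('pics/side18.png')
h=min(a.shape[0],b.shape[0],600);f=lambda q:cv2.resize(q,(int(q.shape[1]*420/q.shape[0]),420));c=np.hstack([f(a),f(b)]);print(c.shape);cv2.imwrite('pics/c18.png',c)"
```

```text
tool [ 0.6044 -0.2161  0.1378  1.2676] [0.018  0.8056 0.5921 0.0091] 0.06152048257841706 [ 0.44356436 -0.74873953 -2.39936371]
0.97 [323.0, 333.9] 24038 [ 0.0631  0.6037 -0.2161  0.1483]
round 0.67 [326.0, 237.0] 1036 [ 0.8779  0.6054 -0.2162  0.0441]
(420, 733, 3)
```

View pics/c18.png

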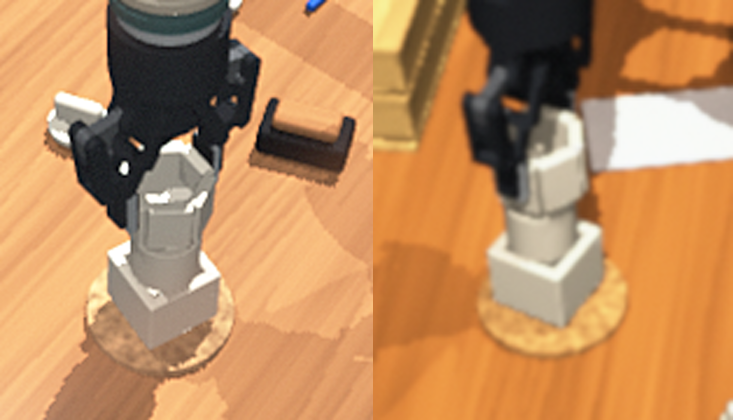

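The jar is 8 mm above the rim and about 2.5 mm short in x, so I'll correct that and lower.

{"name": "play_rows", "arguments": {"series": [{"fingers": 1,"dx": 1.5,"dy": 0,"dz": 0,"turn": 0},{"fingers": 1,"dx": 0.7,"dy": 0,"dz": -1,"turn": 0},{"fingers": 1,"dx": 0,"dy": 0,"dz": -2,"turn": 0},{"fingers": 1,"dx": 0,"dy": 0,"dz": -2,"turn": 0},{"fingers": 1,"dx": 0,"dy": 0,"dz": 0,"turn": 0},{"fingers": 1,"dx": 0,"dy": 0,"dz": 0,"turn": 0}]}}

```text
clock: 38.27
position: [0.6075, -0.2164, 0.1337]
ee_rot: [0.019, 0.806, 0.592, 0.01]
contact_force: [0.3, -0.2, -2.6]
width: 0.0617
```

{"name": "play_rows", "arguments": {"series": [{"fingers": 1,"dx": -0.5,"dy": 0.4,"dz": -2,"turn": 0},{"fingers": 1,"dx": 0,"dy": 0,"dz": -2,"turn": 0},{"fingers": 1,"dx": 0,"dy": 0,"dz": -2,"turn": 0},{"fingers": 1,"dx": 0,"dy": 0,"dz": -1,"turn": 0},{"fingers": 1,"dx": 0,"dy": 0,"dz": 0,"turn": 0}]}}

```text
clock: 38.68
position: [0.6066, -0.2158, 0.1256]
ee_rot: [0.019, 0.806, 0.592, 0.01]
contact_force: [-0.1, 1.0, -1.8]
width: 0.0616
```

{"name": "play_rows", "arguments": {"series": [{"fingers": 1,"dx": 0,"dy": 0,"dz": -1,"turn": 0},{"fingers": 1,"dx": 0,"dy": 0,"dz": 0,"turn": 0}]}}

```text
clock: 38.85
position: [0.6068, -0.2159, 0.1246]
ee_rot: [0.019, 0.806, 0.592, 0.01]
contact_force: [0.5, 0.1, -2.2]
width: 0.0614
```

{"name": "play_rows", "arguments": {"series": [{"fingers": 1,"dx": 0,"dy": 0,"dz": -1,"turn": 0},{"fingers": 1,"dx": 0,"dy": 0,"dz": -1,"turn": 0},{"fingers": 1,"dx": 0,"dy": 0,"dz": 0,"turn": 0}]}}

```text
clock: 39.1
position: [0.6081, -0.2167, 0.1244]
ee_rot: [0.021, 0.806, 0.592, 0.011]
contact_force: [0.2, 0.3, -2.9]
width: 0.0615
```

{"name": "play_rows", "arguments": {"series": [{"fingers": 0,"dx": 0,"dy": 0,"dz": 0,"turn": 0},{"fingers": -0.5,"dx": 0,"dy": 0,"dz": 0,"turn": 0},{"fingers": -1,"dx": 0,"dy": 0,"dz": 0,"turn": 0},{"fingers": -1,"dx": 0,"dy": 0,"dz": 0,"turn": 0},{"fingers": -1,"dx": 0,"dy": 0,"dz": 0,"turn": 0},{"fingers": -1,"dx": 0,"dy": 0,"dz": 0,"turn": 0},{"fingers": -1,"dx": 0,"dy": 0,"dz": 0,"turn": 0}]}}

```text
clock: 39.68
position: [0.6085, -0.2167, 0.125]
ee_rot: [0.021, 0.805, 0.592, 0.011]
contact_force: [-0.1, -0.1, -0.5]
width: 0.0852
```

{"name": "play_rows", "arguments": {"series": [{"fingers": -1,"dx": 0,"dy": 0,"dz": 4,"turn": 0},{"fingers": -1,"dx": 0,"dy": 0,"dz": 10,"turn": 0},{"fingers": -1,"dx": 0,"dy": 0,"dz": 16,"turn": 0},{"fingers": -1,"dx": 0,"dy": 0,"dz": 20,"turn": 0},{"fingers": -1,"dx": 0,"dy": 0,"dz": 20,"turn": 0},{"fingers": -1,"dx": 0,"dy": 0,"dz": 20,"turn": 0},{"fingers": -1,"dx": 0,"dy": 0,"dz": 20,"turn": 0},{"fingers": -1,"dx": 0,"dy": 0,"dz": 20,"turn": 0},{"fingers": -1,"dx": 0,"dy": 0,"dz": 16,"turn": 0},{"fingers": -1,"dx": 0,"dy": 0,"dz": 10,"turn": 0},{"fingers": -1,"dx": 0,"dy": 0,"dz": 6,"turn": 0},{"fingers": -1,"dx": 0,"dy": 0,"dz": 3,"turn": 0},{"fingers": -1,"dx": 0,"dy": 0,"dz": 0,"turn": 0},{"fingers": -1,"dx": 0,"dy": 0,"dz": 0,"turn": 0}]}}

```text
clock: 40.85
position: [0.6069, -0.2159, 0.3078]
ee_rot: [0.024, 0.805, 0.592, 0.013]
contact_force: [-0.3, 0.2, -0.1]
width: 0.0854
```

```bash
python3 - <<'E'
from h import *
st=get_state(); print("tool",np.round(tool(st),4),np.round(st["ee_rot"],4),st["contact_force"])
ims={n:get_image(n) for n in("wrist","scene","side")}
for n,i in ims.items():
    C=cam(i,st)
    for m in masks_of(i,"hex_jar"):
        if np.ptp(i["pixels"][m["region"]].mean(0))<45: print(n,"hex",m["p"],np.round(m["xy"]),fit([(C,m["region"])],"hex_jar",.606,-.216,.098,(.2,)))
    for m in masks_of(i,"knob_lid")[:2]: print(n,"knob",m["p"],np.round(m["xy"]),m["region"].sum(),onz(C,m["xy"],.015),onz(C,m["xy"],.03))
a=ims["scene"]["pixels"][220:400,260:420,::-1];b=ims["side"]["pixels"][100:240,200:320,::-1]
f=lambda q:cv2.resize(q,(int(q.shape[1]*420/q.shape[0]),420));cv2.imwrite("pics/c19.png",np.hstack([f(a),f(b)]))
E
```

```text
tool [ 0.6069 -0.2159  0.3078  1.2676] [0.0244 0.8054 0.5921 0.0125] [-0.25438641  0.19029671 -0.05752332]
wrist hex 0.91 [324. 206.] [ 0.0516  0.6064 -0.2165  0.1637]
wrist knob 0.58 [328. 166.] 981 [ 0.59143459 -0.20724192  0.015     ] [ 0.5888922  -0.20655107  0.03      ]
scene hex 0.65 [331. 312.] [ 0.0812  0.6065 -0.2152  0.3556]
side hex 0.83 [254. 158.] [ 0.1033  0.6082 -0.218   0.2624]
side knob 0.74 [318. 326.] 565 [0.44532064 0.09928477 0.015     ] [0.44459463 0.10827112 0.03      ]
```

View pics/c19.png

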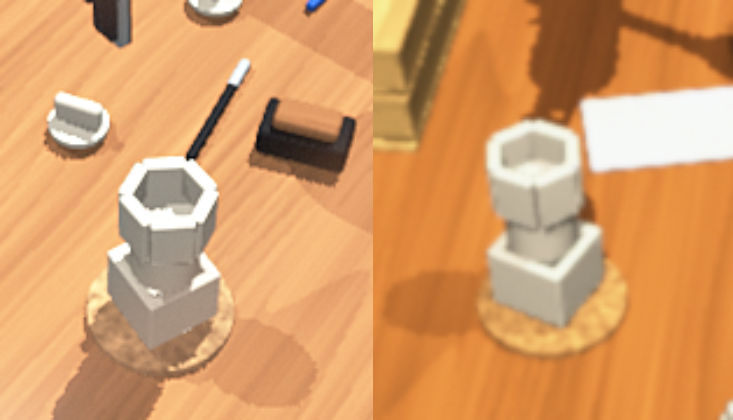

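{"name": "play_rows", "arguments": {"series": [{"fingers": -1,"dx": -4,"dy": 8,"dz": 0,"turn": 0},{"fingers": -1,"dx": -8,"dy": 16,"dz": 0,"turn": 0},{"fingers": -1,"dx": -11,"dy": 22,"dz": 0,"turn": 0},{"fingers": -1,"dx": -12,"dy": 24,"dz": 0,"turn": 0},{"fingers": -1,"dx": -12,"dy": 24,"dz": 0,"turn": 0},{"fingers": -1,"dx": -12,"dy": 24,"dz": -5,"turn": 0},{"fingers": -1,"dx": -12,"dy": 24,"dz": -10,"turn": 0},{"fingers": -1,"dx": -12,"dy": 24,"dz": -10,"turn": 0},{"fingers": -1,"dx": -12,"dy": 24,"dz": -15,"turn": 0},{"fingers": -1,"dx": -12,"dy": 24,"dz": -15,"turn": 0},{"fingers": -1,"dx": -12,"dy": 24,"dz": -10,"turn": 0},{"fingers": -1,"dx": -12,"dy": 24,"dz": -5,"turn": 0},{"fingers": -1,"dx": -12,"dy": 20,"dz": 0,"turn": 0},{"fingers": -1,"dx": -8,"dy": 14,"dz": 0,"turn": 0},{"fingers": -1,"dx": -5,"dy": 8,"dz": 0,"turn": 0},{"fingers": -1,"dx": -3,"dy": 4,"dz": 0,"turn": 0},{"fingers": -1,"dx": 0,"dy": 0,"dz": 0,"turn": 0},{"fingers": -1,"dx": 0,"dy": 0,"dz": 0,"turn": 0},{"fingers": -1,"dx": 0,"dy": 0,"dz": 0,"turn": 0}]}}

```text
clock: 42.88
position: [0.4307, 0.1087, 0.2334]
ee_rot: [0.023, 0.806, 0.591, 0.013]
contact_force: [0.5, 0.6, -0.0]
width: 0.0853
```

```bash
cat >> h.py <<'E'
M["disc"]=np.vstack([ring(26,z) for z in(6,13)]+[ring(16,0)])/1e3
M["knob"]=np.vstack([ring(10,z) for z in(13,43)])/1e3
def lidfit(C,m,x,y,z):
    def cost(q):
        s=sil(C,"disc",(q[0],q[1],z,0))|sil(C,"knob",(q[0],q[1],z,0)); return 1-(s&m).sum()/(s|m).sum()
    r=minimize(cost,[x,y],method="Nelder-Mead",options=dict(initial_simplex=[[x,y],[x+.012,y],[x,y+.012]],xatol=2e-4,fatol=1e-4)); return np.round([r.fun,*r.x],4)
E
cat > kl.py <<'E'
from h import *
import sys
st=get_state(); im=get_image("wrist"); C=cam(im,st); save(im,"wk"+sys.argv[1])
print("tool",np.round(tool(st),4),np.round(st["ee_rot"],4),st["contact_force"])
for m in masks_of(im,"knob_lid")[:2]:
    print(m["p"],np.round(m["xy"]),m["region"].sum(),onz(C,m["xy"],.015),lidfit(C,m["region"],.452,.097,0))
c=proj(C,[.452,.097,.015])[0]; u=white(im,c); print(c,u.sum(),lidfit(C,u,.452,.097,0))
E
python3 kl.py 1
```

```text
tool [0.4307 0.1087 0.2334 1.2659] [0.0232 0.8059 0.5914 0.0134] [ 0.54141767  0.59066481 -0.00086685]
0.71 [324. 214.] 1921 [0.44813542 0.1035272  0.015     ] [0.0712 0.4491 0.0982]
[319.2300066  219.57541668] 1920 [0.0698 0.449  0.0987]
```

{"name": "play_rows", "arguments": {"series": [{"fingers": -1,"dx": 4,"dy": -2,"dz": -4,"turn": 0},{"fingers": -1,"dx": 5,"dy": -3,"dz": -10,"turn": 0},{"fingers": -1,"dx": 5,"dy": -3,"dz": -15,"turn": 0},{"fingers": -1,"dx": 2,"dy": -1,"dz": -18,"turn": 0},{"fingers": -1,"dx": 0,"dy": 0,"dz": -18,"turn": 0},{"fingers": -1,"dx": 0,"dy": 0,"dz": -18,"turn": 0},{"fingers": -1,"dx": 0,"dy": 0,"dz": -16,"turn": 0},{"fingers": -1,"dx": 0,"dy": 0,"dz": -12,"turn": 0},{"fingers": -1,"dx": 0,"dy": 0,"dz": -8,"turn": 0},{"fingers": -1,"dx": 0,"dy": 0,"dz": -4,"turn": 0},{"fingers": -1,"dx": 0,"dy": 0,"dz": -2,"turn": 0},{"fingers": -1,"dx": 0,"dy": 0,"dz": 0,"turn": 0},{"fingers": -1,"dx": 0,"dy": 0,"dz": 0,"turn": 0}]}}

```text
clock: 44.07
position: [0.4541, 0.0907, 0.0951]
ee_rot: [0.024, 0.809, 0.587, 0.012]
contact_force: [0.6, -0.4, -0.6]
width: 0.085
```

```bash
python3 kl.py 2
```

```text
tool [0.4541 0.0907 0.0951 1.2551] [0.024  0.8091 0.587  0.0121] [ 0.55672287 -0.3794419  -0.59394304]
0.75 [334. 235.] 4788 [0.44483248 0.10008033 0.015     ] [0.0783 0.4489 0.0993]
[332.24122183 246.88414258] 4874 [0.0609 0.4494 0.0985]
```

View pics/wk2.png

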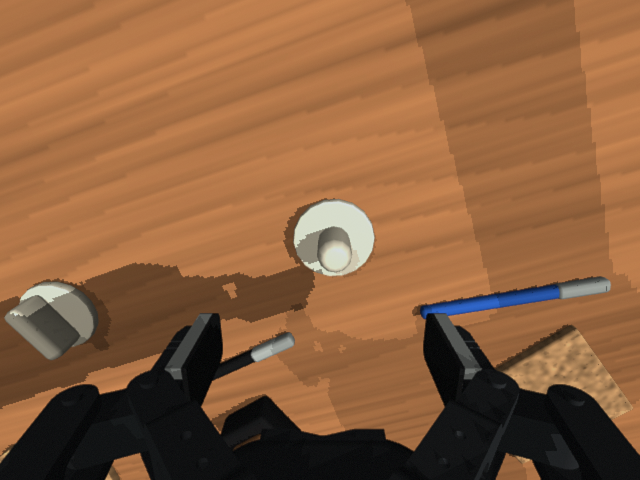

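The round upright knob is clear at (335,250). The bar lid is well to the left, at (55,320). I'll close in on the knob.

{"name": "play_rows", "arguments": {"series": [{"fingers": -1,"dx": -2,"dy": 3,"dz": 0,"turn": 0},{"fingers": -1,"dx": -2,"dy": 3,"dz": -4,"turn": 0},{"fingers": -1,"dx": 0,"dy": 1,"dz": -8,"turn": 0},{"fingers": -1,"dx": 0,"dy": 0,"dz": -10,"turn": 0},{"fingers": -1,"dx": 0,"dy": 0,"dz": -8,"turn": 0},{"fingers": -1,"dx": 0,"dy": 0,"dz": -5,"turn": 0},{"fingers": -1,"dx": 0,"dy": 0,"dz": -2,"turn": 0},{"fingers": -1,"dx": 0,"dy": 0,"dz": 0,"turn": 0},{"fingers": -1,"dx": 0,"dy": 0,"dz": 0,"turn": 0}]}}

```text
clock: 44.92
position: [0.4508, 0.0997, 0.0572]
ee_rot: [0.026, 0.809, 0.588, 0.015]
contact_force: [0.1, -0.3, 0.8]
width: 0.0855
```

{"name": "play_rows", "arguments": {"series": [{"fingers": -1,"dx": -1,"dy": -0.5,"dz": -3,"turn": 0},{"fingers": -1,"dx": -0.5,"dy": -0.2,"dz": -6,"turn": 0},{"fingers": -1,"dx": 0,"dy": 0,"dz": -7,"turn": 0},{"fingers": -1,"dx": 0,"dy": 0,"dz": -5,"turn": 0},{"fingers": -1,"dx": 0,"dy": 0,"dz": -3,"turn": 0},{"fingers": -1,"dx": 0,"dy": 0,"dz": -1,"turn": 0},{"fingers": -1,"dx": 0,"dy": 0,"dz": 0,"turn": 0},{"fingers": -1,"dx": 0,"dy": 0,"dz": 0,"turn": 0}]}}

```text
clock: 45.58
position: [0.4497, 0.0988, 0.0299]
ee_rot: [0.026, 0.809, 0.587, 0.015]
contact_force: [-0.1, 0.1, -0.1]
width: 0.0855
```

{"name": "play_rows", "arguments": {"series": [{"fingers": -1,"dx": 0,"dy": 0,"dz": -1.2,"turn": 0},{"fingers": 1,"dx": 0,"dy": 0,"dz": 0,"turn": 0},{"fingers": 1,"dx": 0,"dy": 0,"dz": 0,"turn": 0},{"fingers": 1,"dx": 0,"dy": 0,"dz": 0,"turn": 0},{"fingers": 1,"dx": 0,"dy": 0,"dz": 0,"turn": 0},{"fingers": 1,"dx": 0,"dy": 0,"dz": 0,"turn": 0},{"fingers": 1,"dx": 0,"dy": 0,"dz": 0,"turn": 0},{"fingers": 1,"dx": 0,"dy": 0,"dz": 0,"turn": 0},{"fingers": 1,"dx": 0,"dy": 0,"dz": 0,"turn": 0},{"fingers": 1,"dx": 0,"dy": 0,"dz": 0,"turn": 0}], "squeeze": 30}}

```text
clock: 46.42
position: [0.4505, 0.0989, 0.0295]
ee_rot: [0.026, 0.809, 0.587, 0.016]
contact_force: [-0.3, -0.4, -0.1]
width: 0.0186
```

{"name": "play_rows", "arguments": {"series": [{"fingers": 1,"dx": 0,"dy": 0,"dz": 4,"turn": 0},{"fingers": 1,"dx": 0,"dy": 0,"dz": 8,"turn": 0},{"fingers": 1,"dx": 0,"dy": 0,"dz": 14,"turn": 0},{"fingers": 1,"dx": 0,"dy": 0,"dz": 20,"turn": 0},{"fingers": 1,"dx": 0,"dy": 0,"dz": 22,"turn": 0},{"fingers": 1,"dx": 0,"dy": 0,"dz": 24,"turn": 0},{"fingers": 1,"dx": 0,"dy": 0,"dz": 24,"turn": 0},{"fingers": 1,"dx": 0,"dy": 0,"dz": 24,"turn": 0},{"fingers": 1,"dx": 0,"dy": 0,"dz": 24,"turn": 0},{"fingers": 1,"dx": 0,"dy": 0,"dz": 18,"turn": 0},{"fingers": 1,"dx": 0,"dy": 0,"dz": 12,"turn": 0},{"fingers": 1,"dx": 0,"dy": 0,"dz": 8,"turn": 0},{"fingers": 1,"dx": 0,"dy": 0,"dz": 5,"turn": 0},{"fingers": 1,"dx": 0,"dy": 0,"dz": 2,"turn": 0},{"fingers": 1,"dx": 0,"dy": 0,"dz": 0,"turn": 0},{"fingers": 1,"dx": 0,"dy": 0,"dz": 0,"turn": 0}]}}

```text
clock: 47.75
position: [0.4436, 0.0986, 0.2545]
ee_rot: [0.025, 0.809, 0.588, 0.015]
contact_force: [0.0, 0.7, -1.2]
width: 0.019
```

```bash
cat > kh.py <<'E'
from h import *
import sys
st=get_state(); im=get_image("wrist"); C=cam(im,st); save(im,"wh"+sys.argv[1]); p=st["position"]
print("tool",np.round(tool(st),4),np.round(st["ee_rot"],4),st["width"],st["contact_force"])
for m in masks_of(im,"knob_lid")[:2]: print(m["p"],np.round(m["xy"]),m["region"].sum(),fit([(C,m["region"])],"disc",p[0],p[1],p[2]-.029))
for m in masks_of(im,"hex_jar"):
    if np.ptp(im["pixels"][m["region"]].mean(0))<45: print("hex",m["p"],np.round(m["xy"]),m["region"].sum(),fit([(C,m["region"])],"hex_jar",.6065,-.216,.098,(.2,)))
E
python3 kh.py 1
```

```text
tool [0.4436 0.0986 0.2545 1.2567] [0.0255 0.8086 0.5876 0.0154] 0.018976652423489847 [ 0.01899094  0.71062493 -1.17423185]
0.72 [323. 290.] 6950 [0.2664 0.4429 0.0987 0.1001]
hex 0.82 [  8. 208.] 1422 [ 1.      0.6065 -0.216   0.2   ]
hex 0.71 [ 70. 434.] 1358 [ 0.6884  0.6052 -0.222   0.6257]
```

{"name": "play_rows", "arguments": {"series": [{"fingers": 1,"dx": 4,"dy": -8,"dz": 0,"turn": 0},{"fingers": 1,"dx": 8,"dy": -15,"dz": 0,"turn": 0},{"fingers": 1,"dx": 11,"dy": -20,"dz": 0,"turn": 0},{"fingers": 1,"dx": 12,"dy": -22,"dz": 0,"turn": 0},{"fingers": 1,"dx": 12,"dy": -22,"dz": 0,"turn": 0},{"fingers": 1,"dx": 12,"dy": -22,"dz": 0,"turn": 0},{"fingers": 1,"dx": 12,"dy": -22,"dz": 0,"turn": 0},{"fingers": 1,"dx": 12,"dy": -22,"dz": 0,"turn": 0},{"fingers": 1,"dx": 12,"dy": -22,"dz": 0,"turn": 0},{"fingers": 1,"dx": 12,"dy": -22,"dz": 0,"turn": 0},{"fingers": 1,"dx": 12,"dy": -22,"dz": 0,"turn": 0},{"fingers": 1,"dx": 12,"dy": -22,"dz": 0,"turn": 0},{"fingers": 1,"dx": 9,"dy": -18,"dz": 0,"turn": 0},{"fingers": 1,"dx": 6,"dy": -12,"dz": 0,"turn": 0},{"fingers": 1,"dx": 4,"dy": -8,"dz": 0,"turn": 0},{"fingers": 1,"dx": 2,"dy": -4,"dz": 0,"turn": 0},{"fingers": 1,"dx": 0,"dy": 0,"dz": 0,"turn": 0},{"fingers": 1,"dx": 0,"dy": 0,"dz": 0,"turn": 0},{"fingers": 1,"dx": 0,"dy": 0,"dz": 0,"turn": 0}]}}

```text
clock: 49.48
position: [0.5978, -0.2079, 0.2409]
ee_rot: [0.018, 0.808, 0.589, 0.007]
contact_force: [-0.2, 0.5, -1.2]
width: 0.0186
```

```bash
python3 kh.py 2
```

```text
tool [ 0.5978 -0.2079  0.2409  1.259 ] [0.0178 0.8081 0.5887 0.007 ] 0.018620204826873734 [-0.22617052  0.52279832 -1.22481084]
0.73 [325. 287.] 7077 [ 0.2608  0.5966 -0.2081  0.125 ]
hex 0.93 [315. 236.] 3952 [ 0.4858  0.6046 -0.2157  0.1772]
hex 0.91 [78.  9.] 2117 [ 1.      0.6065 -0.216   0.2   ]
```

{"name": "play_rows", "arguments": {"series": [{"fingers": 1,"dx": 3,"dy": -2.5,"dz": 0,"turn": 0},{"fingers": 1,"dx": 3.5,"dy": -2.5,"dz": -4,"turn": 0},{"fingers": 1,"dx": 2,"dy": -1.5,"dz": -8,"turn": 0},{"fingers": 1,"dx": 0.5,"dy": 0,"dz": -10,"turn": 0},{"fingers": 1,"dx": 0,"dy": 0,"dz": -10,"turn": 0},{"fingers": 1,"dx": 0,"dy": 0,"dz": -8,"turn": 0},{"fingers": 1,"dx": 0,"dy": 0,"dz": -6,"turn": 0},{"fingers": 1,"dx": 0,"dy": 0,"dz": -4,"turn": 0},{"fingers": 1,"dx": 0,"dy": 0,"dz": -2,"turn": 0},{"fingers": 1,"dx": 0,"dy": 0,"dz": 0,"turn": 0},{"fingers": 1,"dx": 0,"dy": 0,"dz": 0,"turn": 0}]}}

```text
clock: 50.55
position: [0.6063, -0.2123, 0.1823]
ee_rot: [0.017, 0.807, 0.59, 0.006]
contact_force: [-0.2, -0.3, -1.4]
width: 0.0185
```

```bash
python3 kh.py 3; python3 - <<'E'
from h import *
st=get_state();p=st["position"]
for n in("scene","side"):
    i=get_image(n);C=cam(i)
    for l in("knob_lid","hex_jar"):
        for m in masks_of(i,l):
            if np.hypot(*(onz(C,m["xy"],.15)[:2]-p[:2]))<.06: print(n,l,m["p"],m["xy"],m["region"].sum(),lidfit(C,m["region"],p[0],p[1],p[2]-.0295) if l=="knob_lid" else fit([(C,m["region"])],l,.6065,-.216,.098,(.2,)))
E
```

```text
tool [ 0.6063 -0.2123  0.1823  1.2618] [0.0166 0.8073 0.5898 0.0065] 0.01848294758906203 [-0.18406552 -0.25949019 -1.35530878]
0.66 [326. 289.] 6962 [ 0.2664  0.6051 -0.2125  0.0964]
hex 0.75 [310. 240.] 4605 [ 0.6457  0.6059 -0.2161  0.2039]
scene knob_lid 0.79 [335.7, 296.6] 418 [ 0.5261  0.6058 -0.2161]
scene hex_jar 0.57 [331.1, 317.2] 1223 [ 0.3138  0.6079 -0.2163  0.3249]
side knob_lid 0.71 [257.6, 144.1] 309 [ 0.4148  0.6041 -0.2104]
side hex_jar 0.64 [254.2, 164.8] 702 [ 0.3377  0.6076 -0.2118  0.1719]
```

{"name": "play_rows", "arguments": {"series": [{"fingers": 1,"dx": 0.7,"dy": -2,"dz": 0,"turn": 0},{"fingers": 1,"dx": 0.5,"dy": -1.3,"dz": -1,"turn": 0},{"fingers": 1,"dx": 0,"dy": 0,"dz": -2,"turn": 0},{"fingers": 1,"dx": 0,"dy": 0,"dz": -2,"turn": 0},{"fingers": 1,"dx": 0,"dy": 0,"dz": 0,"turn": 0},{"fingers": 1,"dx": 0,"dy": 0,"dz": 0,"turn": 0}]}}

```text
clock: 51.5
position: [0.6078, -0.2162, 0.1774]
ee_rot: [0.017, 0.807, 0.59, 0.007]
contact_force: [0.4, 0.0, -0.5]
width: 0.0186
```

{"name": "play_rows", "arguments": {"series": [{"fingers": 1,"dx": 0,"dy": 0,"dz": -2,"turn": 0},{"fingers": 1,"dx": 0,"dy": 0,"dz": -2,"turn": 0},{"fingers": 1,"dx": 0,"dy": 0,"dz": -2,"turn": 0},{"fingers": 1,"dx": 0,"dy": 0,"dz": -1,"turn": 0},{"fingers": 1,"dx": 0,"dy": 0,"dz": 0,"turn": 0}]}}

```text
clock: 51.92
position: [0.6076, -0.216, 0.1693]
ee_rot: [0.017, 0.807, 0.59, 0.007]
contact_force: [0.4, -0.2, -1.6]
width: 0.0188
```

{"name": "play_rows", "arguments": {"series": [{"fingers": 1,"dx": 0,"dy": 0,"dz": -1,"turn": 0},{"fingers": 1,"dx": 0,"dy": 0,"dz": 0,"turn": 0}]}}

```text
clock: 52.08
position: [0.6077, -0.216, 0.1682]
ee_rot: [0.017, 0.807, 0.59, 0.007]
contact_force: [0.3, 0.6, -0.9]
width: 0.0188
```

{"name": "play_rows", "arguments": {"series": [{"fingers": 1,"dx": 0,"dy": 0,"dz": -1,"turn": 0},{"fingers": 1,"dx": 0,"dy": 0,"dz": 0,"turn": 0}]}}

```text
clock: 52.25
position: [0.6083, -0.2161, 0.168]
ee_rot: [0.018, 0.807, 0.59, 0.007]
contact_force: [0.8, 0.2, 0.1]
width: 0.0182
```

{"name": "play_rows", "arguments": {"series": [{"fingers": 0.5,"dx": 0,"dy": 0,"dz": 0,"turn": 0},{"fingers": 0,"dx": 0,"dy": 0,"dz": 0,"turn": 0},{"fingers": -1,"dx": 0,"dy": 0,"dz": 0,"turn": 0},{"fingers": -1,"dx": 0,"dy": 0,"dz": 0,"turn": 0},{"fingers": -1,"dx": 0,"dy": 0,"dz": 0,"turn": 0},{"fingers": -1,"dx": 0,"dy": 0,"dz": 0,"turn": 0},{"fingers": -1,"dx": 0,"dy": 0,"dz": 0,"turn": 0},{"fingers": -1,"dx": 0,"dy": 0,"dz": 0,"turn": 0}]}}

```text
clock: 52.92
position: [0.6085, -0.2164, 0.1685]
ee_rot: [0.018, 0.807, 0.59, 0.007]
contact_force: [0.2, -0.3, -0.3]
width: 0.0855
```

{"name": "play_rows", "arguments": {"series": [{"fingers": -1,"dx": 0,"dy": 0,"dz": 4,"turn": 0},{"fingers": -1,"dx": 0,"dy": 0,"dz": 10,"turn": 0},{"fingers": -1,"dx": 0,"dy": 0,"dz": 16,"turn": 0},{"fingers": -1,"dx": 0,"dy": 0,"dz": 20,"turn": 0},{"fingers": -1,"dx": 0,"dy": 0,"dz": 20,"turn": 0},{"fingers": -1,"dx": 0,"dy": 0,"dz": 20,"turn": 0},{"fingers": -1,"dx": 0,"dy": 0,"dz": 16,"turn": 0},{"fingers": -1,"dx": 0,"dy": 0,"dz": 10,"turn": 0},{"fingers": -1,"dx": 0,"dy": 0,"dz": 5,"turn": 0},{"fingers": -1,"dx": 0,"dy": 0,"dz": 0,"turn": 0},{"fingers": -1,"dx": 0,"dy": 0,"dz": 0,"turn": 0},{"fingers": -1,"dx": 0,"dy": 0,"dz": 0,"turn": 0}]}}

```text
clock: 53.92
position: [0.6074, -0.2158, 0.3021]
ee_rot: [0.02, 0.807, 0.59, 0.008]
contact_force: [0.3, -0.2, 0.1]
width: 0.0853
```

```bash
python3 - <<'E'
from h import *
st=get_state();p=st["position"]; print(np.round(tool(st),4),st["contact_force"])
ims={n:get_image(n) for n in("wrist","scene","side")}
for n,i in ims.items():
    C=cam(i,st)
    for l in("knob_lid","hex_jar"):
        for m in masks_of(i,l):
            if np.hypot(*(onz(C,m["xy"],.15)[:2]-p[:2]))<.06: print(n,l,m["p"],m["xy"],m["region"].sum(),lidfit(C,m["region"],.6065,-.216,.138) if l=="knob_lid" else fit([(C,m["region"])],l,.6065,-.216,.098,(.2,)))
a=ims["scene"]["pixels"][240:390,270:400,::-1];b=ims["side"]["pixels"][110:230,200:310,::-1]
f=lambda q:cv2.resize(q,(int(q.shape[1]*440/q.shape[0]),440));c=np.hstack([f(a),f(b)]);print(c.shape);cv2.imwrite("pics/c30.png",c)
E
```

```text
[ 0.6074 -0.2158  0.3021  1.2619] [ 0.28311233 -0.20693246  0.14857883]
wrist hex_jar 0.79 [326.4, 187.8] 1925 [ 0.6273  0.6065 -0.216   0.2   ]
scene knob_lid 0.75 [331.0, 300.2] 739 [ 0.1417  0.6052 -0.2126]
scene hex_jar 0.78 [330.1, 319.2] 804 [ 0.5443  0.6069 -0.2166  0.4151]
side knob_lid 0.57 [254.0, 145.9] 445 [ 0.1376  0.6083 -0.2156]
side hex_jar 0.87 [254.2, 165.3] 556 [ 0.4745  0.6072 -0.2102  0.2473]
(440, 784, 3)
```

```bash
python3 - <<'E'
from h import *
ims=[get_image(n) for n in("scene","side")]
V=[(cam(i),masks_of(i,"knob_lid")[0]["region"]) for i in ims]
# jar region above the pad: predicted complete tower vs grey blob, per view
parts=[("square_jar",.008,1.17),("round_jar",.058,0),("hex_jar",.098,.2)]
for dz in(-.004,0,.004,.008):
    def cost(q):
        c=0
        for C,m in V:
            s=sil(C,"disc",(q[0],q[1],.138+dz,0))|sil(C,"knob",(q[0],q[1],.138+dz,0)); c+=1-(s&m).sum()/(s|m).sum()
        return c/2
    r=minimize(cost,[.6065,-.215],method="Nelder-Mead",options=dict(initial_simplex=[[.6065,-.215],[.615,-.215],[.6065,-.206]]))
    print(dz,round(r.fun,3),np.round(r.x,4))
for i,uv in zip(ims,((331,330),(255,175))):
    C=cam(i); b=white(i,uv); s=np.zeros((480,640),bool)
    for n,z,w in parts: s|=sil(C,n,(.6062,-.2157,z,w))
    for n in("disc","knob"): s|=sil(C,n,(.6065,-.216,.138,0))
    print("tower IoU",(s&b).sum()/(s|b).sum(),b.sum(),s.sum())
E
```

```text
-0.004 0.207 [ 0.6057 -0.2152]
0 0.176 [ 0.6075 -0.2157]
0.004 0.184 [ 0.6071 -0.2147]
0.008 0.271 [ 0.6067 -0.2118]
tower IoU 0.8659994439810954 3325 3387
tower IoU 0.5299255073208322 3679 2277
```

```bash
python3 -c "
from rig import *
s=get_state(); print(s['clock'],s['contact_force'],abs(s['qd']).max()); print(sign_off())"
```

```text
54.5667 [ 0.37311028 -0.04944024 -0.33969057] 0.0019719656736569575
the job is handed in; nothing more can be done
None
```

I built the tower on the round pad and handed it in at 54.6 s: square jar, then round jar, hexagonal jar and knobbed lid. The arm was at rest and clear of the tower. `sign_off` gives no verdict, so what follows is my own measurement.

**Last checks that agreed:**
- **Square jar:** about 1.5 mm from the pad centre.
- **Round and hexagonal jars:** after each was released, its fitted axis was within about 2–3 mm of the piece below. The gripper height at release matched the seated height within 1 mm.
- **Knobbed lid:** it fits best at seated height, at (0.6075, -0.2157). That is about 1 mm off the hexagonal jar's axis. The gripper was within 0.5 mm of the seated height at release.
- **Whole tower:** the expected outline overlaps the scene picture by 0.87.
- **Bar lid and stamp:** I never went near them. They had not visibly moved in the pictures taken along the way, but I did not measure them again at the end.

**Checks that failed or disagreed:**
- **Final picture:** I could not view it because the picture limit was reached, so the lid's seating rests on numbers only.
- **Lid height:** the fit is only slightly worse 4 mm higher (0.184 against 0.176), so it does not settle the height by itself.
- **Lid position:** fitted separately, the two fixed cameras differ by about 4 mm.
- **Side-view outline:** it overlapped by only 0.53, probably because the grey mask merged with the white paper behind the tower.
- **Tool tilt:** it drifted by up to about 0.06 rad during the run. I estimate about 0.02 rad of that reached the hexagonal jar and the lid while they were held.

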